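# Put the dusty leading tools away in the suction stand

## Robot

A 6-joint arm with a two-finger parallel gripper is mounted at the origin on the work surface. World frame = base frame: x ahead of the robot, y to its left, z up, the work surface at z = 0. Lengths are in m, angles in rad, forces in N, time in s.
With the tool pointing down it reaches from about 0.4 to 0.825 m from the base axis. Payload 7 kg.
Tool frame: the origin (TCP) lies on the centre line of the jaws, within the pads' length; the fingertips stand 22 mm ahead of it and the grasp point (between the pads) lies 3 mm ahead of it; z points along the fingers, y is the line along which they close (so a half turn about z gives the same grasp; the last joint's range is limited). The gripper opens to 88 mm and grips with 3 to 60 N. Pads are 19 mm wide; open, the fingers measure 130 mm over their backs; the gripper's body (78 mm by 193 mm) begins 47 mm behind the grasp point.
Start: joints at [-1.038, 0.359, 0.012, 0, -1.224, -0.288], TCP at [0.164, -0.655, 0.249] pointing down, gripper open.
Joint ranges: [-3.07, 3.07], [-1.43, 2.12], [-1.02, 1.25], [-3.03, 1.67], [-3.05, -0], [-3.03, 3.03]. Speed limits (rad/s): [2.39, 2.39, 3.01, 3.14, 3.14, 3.14].

## Interface

Orientations are given as [roll, pitch, yaw] about the fixed x, y, z axes, in that order (R = Rz(yaw) Ry(pitch) Rx(roll)).
In Python, from station import monitor, viewer, order gives the robot as it stands. The module is installed in compiled form; this text tells all that it offers.
- The arm moves only by the tool servo_tool, never from a script. Its argument "targets" is a list of rows, each an object with "angular": the turn, a rotation vector about the tool's x, y, z in degrees, a list of three; "xyz": the shift along the tool's x, y, z in cm, a list of three; "claw": the finger opening in cm, from 0 to 8.76. A call has 1 to 20 rows; each row shifts and turns the commanded pose from where the row before left it, along the tool's axes as they then stand; what a row does not reach is not made up. A row lasts 1/10 s, in which the tool goes at most 50 mm and 8.59 degrees, less where a joint would pass 70% of its speed; a pose out of reach is approached as far as the arm can. A call is refused whole if a number of a shift passes 5 or a number of a turn 8.59, either way. A call with a gripper value outside its range is refused whole. The fingers move at their own pace and stop on an object; "force" is the grip in N (left out, the last holds). Time passes only in rows, so rows that do not move let the fingers close. It gives the time, the measured TCP pose, the force, the opening and the grip force at its end, in the units of the state.
- monitor.get_state(): the state, without advancing time (a new reading comes with each control period).
- viewer.grab_frame(name): name is "side" or "top" or "wrist"; returns a dict with "color" (384x512x3 uint8, blue, green, red), "fovy" (degrees; the focal length in pixels is half the picture's height over the tangent of half this angle, whatever the lens; pixels are square), "cx", "cy" (the principal point, pixels), "R" (3x3) and "t" (3): a world point X has camera coordinates R X + t. Camera axes: x right, y down, z forward; pixel columns grow to the right and rows downward; lengths in m; the calibration is good to about 2 mm. A picture is of the moment at which its call begins. There is no depth.
- order.job_done(): hands the job in; it is judged then, once.
The state is a dict: "t": time; "q": joint angles; "qd": joint speeds; "joint_efforts": joint torques, N m; "eef_pos": TCP position; "ee_rot": TCP orientation; "force": force on the tool from outside, world axes, zero at the start; "moment": the same for the moment, N m; "width": finger opening in m; "gripper_force": force on a finger pad.
Only numpy, scipy, OpenCV 4.12 (cv2) and the standard library are available. Lean on these libraries where they do the work, as an engineer would, in place of code of your own. Each camera call takes 0.05 s, during which the arm holds its last target. There are 200 camera calls.

## Task

The brush and the lead knife are dusty, so first pull the suction stand's black knob all the way out to open the suction. Then, with the suction open, stand both tools upright with the handle end down, right to the bottom of the cups that fit them: the brush in the narrow cup, the knife in the wide one. Finally push the knob fully back in, and leave everything else on the bench where it stands.

Things in the scene. Friction and masses are not known exactly. Their poses are not given: they have to be found in the camera images.
- stand: Fixed grey tool stand on the table: housing 130 (x) x 230 (y) x 60 mm high, origin at the centre of its underside; its -x face is the front, roughly towards the robot, with the knob. Two steel cups stand on its top 110 mm apart, the narrow one at its own (+10, +55) mm, the wide one at (+10, -55) mm.
- narrow_cup (a point): Centre of the mouth of the narrow steel cup on the stand, 114 mm above the table. Upright round cup, inside diameter 21 mm, wall 3 mm, mouth flared to 31 mm inside over the top 10 mm; its inner floor is 50 mm below this point; outside diameter at the mouth 37 mm. For the brush.
- wide_cup (a point): Centre of the mouth of the wide steel cup on the stand, 114 mm above the table. Upright round cup, inside diameter 31 mm, wall 3 mm, mouth flared to 41 mm inside over the top 10 mm; its inner floor is 50 mm below this point; outside diameter at the mouth 47 mm. For the knife.
- knob (a point): Centre of the black round pull knob in the middle of the stand's front, 42 mm above the table: a disc 34 mm in diameter and 18 mm thick along the stand's x, on a 12 mm stem. Pushed in, this point is 24 mm in front of the front panel (14 mm of free stem behind the disc). Moves along the stand's -x when pulled.
- valve (a joint): Travel of the knob in m: 0 fully in (suction shut), 0.035 at its outer stop (suction open; counts as fully out above 0.028). It takes about 4 N to move either way, has no spring and stays where it is left. It may start up to 5 mm out.
- brush: Round brush, 170 mm long: straight wooden handle 16 mm in diameter (0 to 130 mm from the foot), steel ferrule of the same width, bristle head 24 mm in diameter from 148 mm up. Origin at the centre of the foot (handle end), its z axis runs along the brush to the head. About 50 g. Starts leaning on brush_rest.
- knife: Lead knife, 170 mm long: round wooden handle 26 mm in diameter (0 to 132 mm from the foot) with a brass ring, then a flat blade 22 mm wide, 4 mm thick, to 170 mm. Origin at the centre of the foot (handle end), its z axis runs along the knife to the blade. About 130 g. Starts leaning on knife_rest.
- brush_rest: Fixed grey plastic rest, 175 x 50 mm base plate 10 mm thick, origin at the centre of its underside. The brush lies along the rest's own x, foot at -x, head up at +x, rising 30 degrees, in two open V notches 93 mm apart (centred 30 and 123 mm along the brush from its foot, each 12 mm long; free space between), its foot against a small stop. Lift it straight up or towards its head to take it out.
- knife_rest: Fixed grey plastic rest, 175 x 50 mm base plate 10 mm thick, origin at the centre of its underside. The knife lies along the rest's own x, foot at -x, head up at +x, rising 30 degrees, in two open V notches 93 mm apart (centred 30 and 123 mm along the knife from its foot, each 12 mm long; free space between), its foot against a small stop. Lift it straight up or towards its head to take it out.
- tumbler: drinking glass, 66 mm diameter, 110 mm tall; bystander, not to be moved; origin at its underside
- flux_bottle: brown glass bottle with black cap, 56 mm diameter, 150 mm tall; bystander, not to be moved; origin at its underside
- tape_dispenser: black desk tape dispenser, 140 x 55 mm, 74 mm tall; bystander, not to be moved; origin at its underside
- nail_tub: clear open plastic tub, 100 x 80 mm, 40 mm tall; bystander, not to be moved; origin at its underside
- pliers: flat glass pliers lying on the table, about 160 mm long, 14 mm high; bystander, not to be moved; origin at its underside
- nail_jar: small glass jar with a metal lid, 52 mm diameter, 70 mm tall; bystander, not to be moved; origin at its underside
There are look-alikes about, which are no part of the job. Of the things shaped like the brush, the wooden one is meant.

How it is judged:
By the outcome, as a careful person would: the job done as asked, in the order asked, and still so for the second after the job is handed in, with the robot touching nothing.
It also fails if it takes over 72 s, if anything falls off the work surface, if the arm or the gripper's body presses on something with over 40 N, if the wrist force passes 120 N, or if a joint passes its speed limit or range.

## Working session

There is one attempt and no reset: what is moved stays moved. The work goes in short steps, Python scripts to look and compute and a tool call to move; the robot and the scene stay as the last step left them, time stands still between calls to the robot, and variables do not carry over. Pictures are saved under pics/ and viewed, at most 10 in all, crops included, and the job is handed in when it is done.

Besides the shell and the picture viewer there is one more tool, called after "Emit:" as name(argument=value, ...) on one line, values as JSON. servo_tool: Moves the arm, as the interface text tells. Its arguments: {"type":"object","properties":{"targets":{"type":"array"},"force":{"type":"number"}},"required":["targets"]}

```bash
mkdir -p pics
cat > h.py <<'E'
import numpy as np, cv2, pickle
from station import monitor, viewer, order
def grab(n, fn):
    f=viewer.grab_frame(n); pickle.dump(f,open(fn+'.pkl','wb')); cv2.imwrite('pics/'+fn+'.png',f['color']); return f
def K(f):
    h=f['color'].shape[0]; return h/2/np.tan(np.radians(f['fovy'])/2)
def ray(f,u,v):
    d=np.array([(u-f['cx'])/K(f),(v-f['cy'])/K(f),1]); R=np.array(f['R']); return -R.T@np.array(f['t']), R.T@d
def onz(f,u,v,z):
    c,d=ray(f,u,v); return c+d*(z-c[2])/d[2]
def proj(f,X):
    p=np.array(f['R'])@np.array(X)+np.array(f['t']); return p[:2]/p[2]*K(f)+[f['cx'],f['cy']]
E
python3 - <<'E'
from h import *
fs=[grab(n,n+'0') for n in('side','top')]
cv2.imwrite('pics/top0x.png',cv2.resize(fs[1]['color'],(800,600),interpolation=cv2.INTER_CUBIC))
for f in fs: print(f['fovy'],f['cx'],f['cy'],np.round(f['R'],3).tolist(),np.round(f['t'],3))
print(monitor.get_state())
E
```

```text
44.81108912651227 252.94933060296665 188.21186271426618 [[-0.839, -0.544, -0.012], [-0.31, 0.495, -0.812], [0.447, -0.677, -0.584]] [0.429 0.244 1.126]
49.66681957506588 262.8306979299387 187.27875435203066 [[0.025, -1.0, 0.015], [-0.996, -0.027, -0.089], [0.089, -0.013, -0.996]] [-0.016  0.536  1.081]
{'t': 0.1, 'q': array([-1.03791890e+00,  3.59287131e-01,  1.11588411e-02, -3.10067912e-04,
       -1.22410299e+00, -2.88089873e-01]), 'qd': array([-0.00036126, -0.00168205,  0.00250866,  0.00154443,  0.00108588,
       -0.00131215]), 'joint_efforts': array([-3.71267713e-03, -5.84160876e+01,  2.93748611e+01,  7.01564535e+00,
        1.01643149e-02, -7.41978715e-05]), 'eef_pos': array([ 0.16345878, -0.6544923 ,  0.24773791]), 'ee_rot': array([ 3.14013401e+00, -1.28250137e-04, -2.89691057e+00]), 'force': array([ 1.00583525,  0.67297488, -0.56152471]), 'moment': array([-0.04888957,  0.00964734, -0.02039958]), 'gripper_force': 0.0, 'width': 0.08765278719076113}
```

View pics/top0x.png

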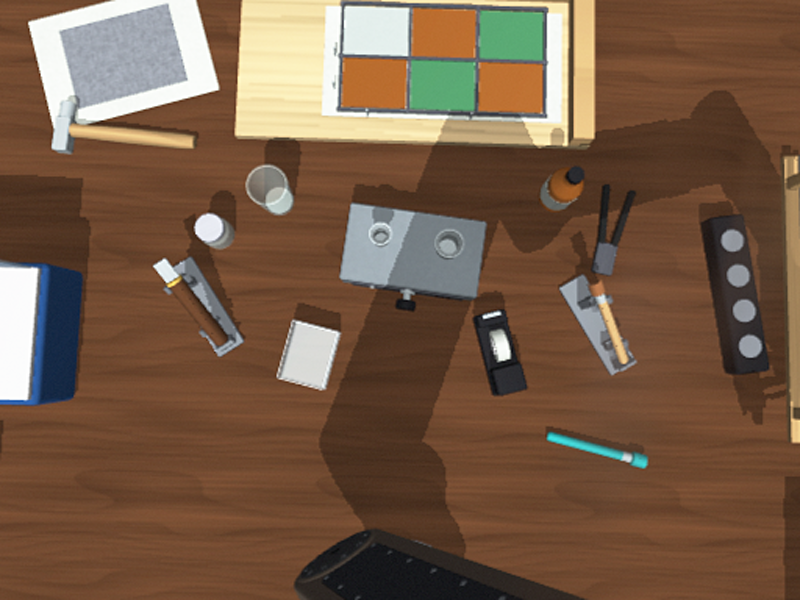

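View pics/side0.png

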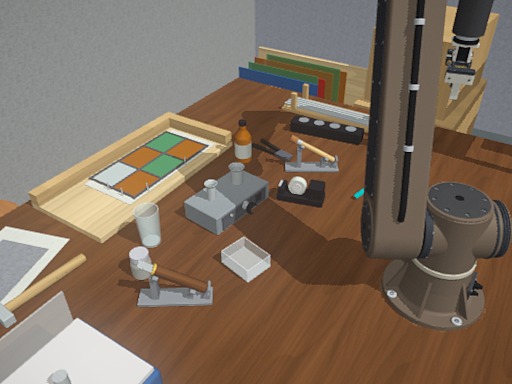

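The top view shows the stand with the narrow cup at about (380,234), the wide cup at (449,242) and the knob at (405,300) in the 800 px picture. The wooden brush leans at right, from (627,362) to (597,283), and the knife leans at left, from (232,348) to (163,268). The teal brush at (600,450) is the look-alike. Next I'll zoom in on both tools in both views.

Run:
```python
from h import *
t=cv2.imread('pics/top0.png');s=cv2.imread('pics/side0.png')
def c(i,x,y): return cv2.resize(i[y:y+75,x:x+100],(400,300),interpolation=cv2.INTER_CUBIC)
cv2.imwrite('pics/comp.png',np.vstack([np.hstack([c(t,340,168),c(t,80,163)]),np.hstack([c(s,270,110),c(s,130,240)])]))
cv2.imwrite('pics/stand.png',np.hstack([cv2.resize(t[120:205,208:323],(460,340),interpolation=cv2.INTER_CUBIC),cv2.resize(s[155:240,180:265],(340,340),interpolation=cv2.INTER_CUBIC)]))
```

```text
(no output)
```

View pics/comp.png

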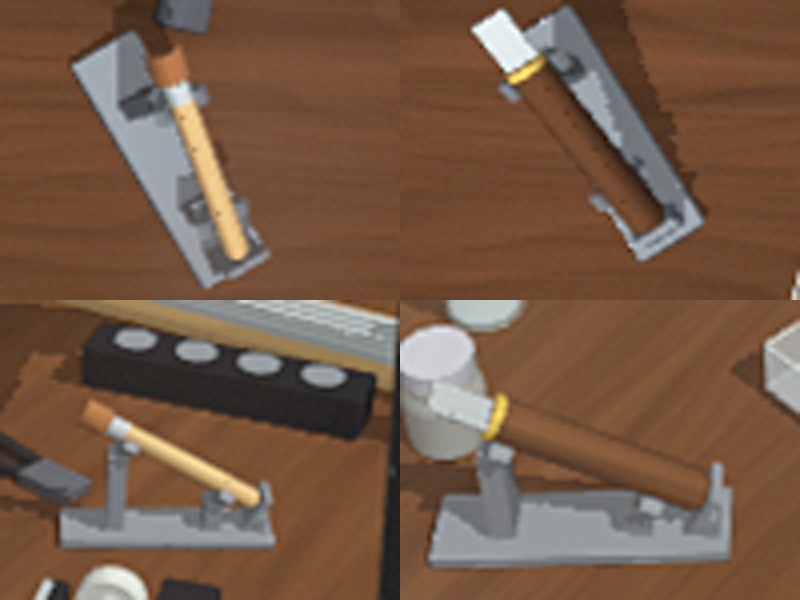

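View pics/stand.png

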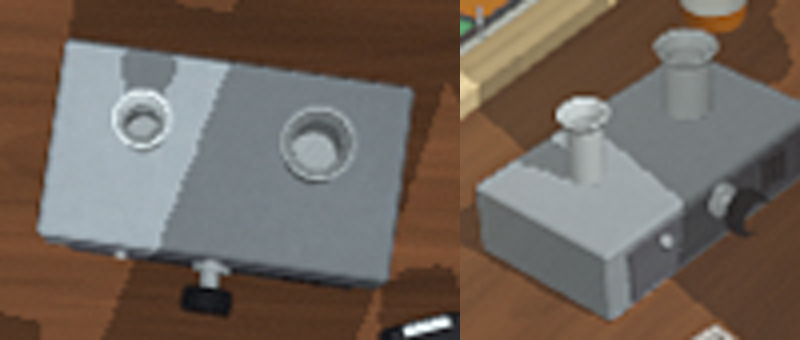

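The crops give the foot and head ends of both tools in both views. In the stand crop, the narrow cup is at native (243.5,150), the wide cup at (287.5,156) and the knob at (259.5,195). Next I'll fit the poses.

```bash
cat > fit.py <<'E'
from h import *
from scipy.optimize import least_squares
T=pickle.load(open('top0.pkl','rb'));S=pickle.load(open('side0.pkl','rb'))
nar,wid=[243.2,149.7],[287.2,155.7]
a,b=onz(T,*nar,.114),onz(T,*wid,.114);print('cups',a,b,np.linalg.norm(a-b))
def rs(p):
    c,s=np.cos(p[2]),np.sin(p[2]);W=lambda x,y,z:[p[0]+c*x-s*y,p[1]+s*x+c*y,z]
    P=[(T,(.01,.055,.114),nar),(T,(.01,-.055,.114),wid),(S,(.01,.055,.114),(210.6,183)),(S,(.01,-.055,.114),(236.4,166.4)),
     (T,(.065,.115,.06),(224.5,129.7)),(T,(.065,-.115,.06),(311,141.7)),(T,(-.065,-.115,.06),(304.8,191)),(T,(-.065,.115,.06),(217.7,179))]
    return np.ravel([proj(f,W(*x))-m for f,x,m in P])
r=least_squares(rs,[.6,0,0]);print('stand',r.x,np.round(r.fun,1))
p=r.x;c,s=np.cos(p[2]),np.sin(p[2])
for x,y in((.01,.055),(.01,-.055),(-.089,0)): print(p[0]+c*x-s*y,p[1]+s*x+c*y)
print('knob@.05',onz(T,259.2,196,.05))
for n,o in(('brush',((T,0,(399.1,231)),(T,.17,(381.1,180.3)),(S,0,(334.1,158.1)),(S,.17,(292.6,137.9)))),('knife',((T,0,(143.3,218.2)),(T,.17,(101.9,168.7)),(S,0,(205.9,287.2)),(S,.17,(138.9,263.4))))):
    g=lambda p,l:np.array(p[:3])+l*np.array([np.cos(p[3])*.866,np.sin(p[3])*.866,.5])
    r=least_squares(lambda p:np.ravel([proj(f,g(p,l))-m for f,l,m in o]),[.5,0,.03,0]);print(n,r.x,np.round(r.fun,1),'@90',g(r.x,.09))
E
python3 fit.py
```

```text
cups [0.61950599 0.04964745 0.114     ] [ 0.60758846 -0.05912644  0.114     ] 0.10942480322204634
stand [ 0.60305914 -0.00402695 -0.1094598 ] [ 0.   0.2  0.3  0.2 -0.2 -0.5 -0.3 -0.7 -0.5  0.1  0.4  0.1  0.4  0.
 -0.9 -0. ]
0.6190075717134388 0.04955147635061462
0.6069910233729928 -0.059790201732272535
0.5145917872686173 0.005695530815572362
knob@.05 [0.51062946 0.00694866 0.05      ]
brush [ 0.42682767 -0.36739323  0.0309897   0.55305292] [ 1.3  1.  -0.3  0.2  0.1  1.3 -1.9 -0.9] @90 [ 0.49314875 -0.32645233  0.0759897 ]
knife [0.44293038 0.30679667 0.0313627  0.61374094] [ 0.6  1.1  0.1 -0.3  0.3 -0.1 -1.2  0.1] @90 [0.50664627 0.35168463 0.0763627 ]
```

```bash
cat >> h.py <<'E'
from scipy.spatial.transform import Rotation as Ro
def log(s):
    open('log.txt','a').write(repr([list(map(float,s['q'])),list(map(float,s['eef_pos'])),list(map(float,s['ee_rot']))])+'\n')
def plan(pos,rpy_or_R,rows_mm=45):
    s=monitor.get_state(); log(s)
    R0=Ro.from_euler('xyz',s['ee_rot']); R1=rpy_or_R if isinstance(rpy_or_R,Ro) else Ro.from_euler('xyz',rpy_or_R,degrees=True)
    w=(R0.inv()*R1).as_rotvec(degrees=True); d=R1.inv().apply(np.array(pos)-s['eef_pos'])*100
    n=int(np.ceil(np.abs(w).max()/8.5)); m=int(np.ceil(np.linalg.norm(d)*10/rows_mm))
    print('t%.1f'%s['t'],'turn',np.round(w,1),'x',n,np.round(w/max(n,1),2),'| shift cm',np.round(d,2),'x',m,np.round(d/max(m,1),2))
    print(' at',np.round(s['eef_pos'],4),np.round(np.degrees(s['ee_rot']),1),'q',np.round(s['q'],2),'F',np.round(s['force'],1),'w',s['width'],s['gripper_force'])
E
python3 - <<'E'
from h import *
plan([.512,.006,.20],[180,0,173.73])
E
```

```text
t0.1 turn [ 0.1 -0.  20.3] x 3 [ 0.03 -0.01  6.76] | shift cm [-27.43  69.46   4.77] x 17 [-1.61  4.09  0.28]
 at [ 0.1635 -0.6545  0.2477] [ 179.9   -0.  -166. ] q [-1.04  0.36  0.01 -0.   -1.22 -0.29] F [ 1.   0.7 -0.6] w 0.08765278719076113 0.0
```

Emit:
servo_tool(targets=[{"angular":[0,0,6.77],"xyz":[0,0,0],"claw":8.7},{"angular":[0,0,6.77],"xyz":[0,0,0],"claw":8.7},{"angular":[0,0,6.77],"xyz":[0,0,0],"claw":8.7},{"angular":[0,0,0],"xyz":[-1.6,4.1,0.28],"claw":8.7},{"angular":[0,0,0],"xyz":[-1.6,4.1,0.28],"claw":8.7},{"angular":[0,0,0],"xyz":[-1.6,4.1,0.28],"claw":8.7},{"angular":[0,0,0],"xyz":[-1.6,4.1,0.28],"claw":8.7},{"angular":[0,0,0],"xyz":[-1.6,4.1,0.28],"claw":8.7},{"angular":[0,0,0],"xyz":[-1.6,4.1,0.28],"claw":8.7},{"angular":[0,0,0],"xyz":[-1.6,4.1,0.28],"claw":8.7},{"angular":[0,0,0],"xyz":[-1.6,4.1,0.28],"claw":8.7},{"angular":[0,0,0],"xyz":[-1.6,4.1,0.28],"claw":8.7},{"angular":[0,0,0],"xyz":[-1.6,4.1,0.28],"claw":8.7},{"angular":[0,0,0],"xyz":[-1.6,4.1,0.28],"claw":8.7},{"angular":[0,0,0],"xyz":[-1.6,4.1,0.28],"claw":8.7},{"angular":[0,0,0],"xyz":[-1.6,4.1,0.28],"claw":8.7},{"angular":[0,0,0],"xyz":[-1.6,4.1,0.28],"claw":8.7},{"angular":[0,0,0],"xyz":[-1.6,4.1,0.28],"claw":8.7},{"angular":[0,0,0],"xyz":[-1.6,4.1,0.28],"claw":8.7},{"angular":[0,0,0],"xyz":[-1.6,4.1,0.28],"claw":8.7}])

```text
t: 2.1
eef_pos: [0.5105, 0.01, 0.2008]
ee_rot: [-3.142, -0.0, 3.032]
force: [1.4, -0.8, 0.9]
width: 0.0871
gripper_force: 0.0
```

Run:
```python
from h import *
plan([.5126,.006,.04],[180,0,173.73])
f=grab('wrist','w1'); print(f['fovy'],f['cx'],f['cy'],np.round(f['R'],3).tolist(),np.round(f['t'],3))
for X in([.5146,.0057,.042],[.5056,.0047,.059],[.619,.0496,.114],[.607,-.0598,.114]): print(proj(f,X))
```

```text
t2.1 turn [-0. -0.  0.] x 1 [-0.   -0.01  0.01] | shift cm [-0.25 -0.38 16.08] x 4 [-0.06 -0.09  4.02]
 at [0.5105 0.01   0.2008] [-180.    -0.   173.7] q [ 0.4   0.13 -0.41 -0.   -1.03 -2.08] F [ 1.4 -0.8  0.9] w 0.08710179427213874 0.0
62.31857849463233 254.07549111192444 192.134397734258 [[0.109, 0.994, -0.0], [0.958, -0.105, 0.269], [0.267, -0.03, -0.963]] [-0.066 -0.51   0.208]
[249.32357223 185.63749984]
[246.81628907 180.83282534]
[315.13450574 323.5666218 ]
[181.80409578 323.49328873]
```

View pics/w1.png

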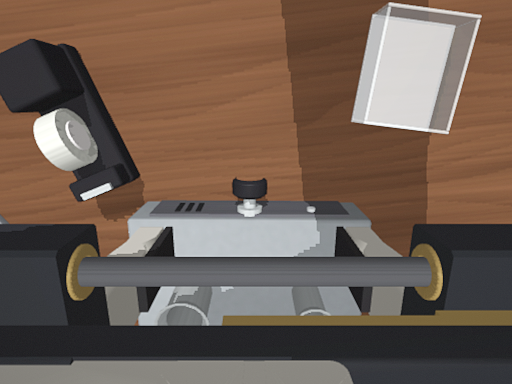

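The wrist view shows the knob disc centred at about (249,187), which matches the predicted (249,186). I'll descend and grip it.

Emit:
servo_tool(targets=[{"angular":[0,0,0],"xyz":[-0.25,-0.38,3.6],"claw":8.7},{"angular":[0,0,0],"xyz":[0,0,4],"claw":8.7},{"angular":[0,0,0],"xyz":[0,0,4],"claw":8.7},{"angular":[0,0,0],"xyz":[0,0,3],"claw":6},{"angular":[0,0,0],"xyz":[0,0,1],"claw":5},{"angular":[0,0,0],"xyz":[0,0,0],"claw":3},{"angular":[0,0,0],"xyz":[0,0,0],"claw":3},{"angular":[0,0,0],"xyz":[0,0,0],"claw":3},{"angular":[0,0,0],"xyz":[0,0,0],"claw":3}], force=30)

```text
t: 3.05
eef_pos: [0.5132, 0.0044, 0.0464]
ee_rot: [3.14, 0.002, 3.032]
force: [-0.6, 0.3, 1.1]
width: 0.0443
gripper_force: 0.0
```

Emit:
servo_tool(targets=[{"angular":[0,0,0],"xyz":[0,0.05,0],"claw":3},{"angular":[0,0,0],"xyz":[0,0,0],"claw":3},{"angular":[0,0,0],"xyz":[0,0,0],"claw":3},{"angular":[0,0,0],"xyz":[0,0,0],"claw":3},{"angular":[0,0,0],"xyz":[0.6,0,0],"claw":3},{"angular":[0,0,0],"xyz":[0.6,0,0],"claw":3},{"angular":[0,0,0],"xyz":[0.6,0,0],"claw":3},{"angular":[0,0,0],"xyz":[0.6,0,0],"claw":3},{"angular":[0,0,0],"xyz":[0.6,0,0],"claw":3},{"angular":[0,0,0],"xyz":[0.6,0,0],"claw":3},{"angular":[0,0,0],"xyz":[0,0,0],"claw":3}])

```text
t: 4.15
eef_pos: [0.4804, 0.0091, 0.046]
ee_rot: [3.14, 0.008, 3.034]
force: [18.1, -9.7, -7.8]
width: 0.0327
gripper_force: 30.0
```

Emit:
servo_tool(targets=[{"angular":[0,0,0],"xyz":[-0.15,0,0],"claw":3},{"angular":[0,0,0],"xyz":[0,0,0],"claw":8.7},{"angular":[0,0,0],"xyz":[0,0,0],"claw":8.7},{"angular":[0,0,0],"xyz":[0,0,0],"claw":8.7},{"angular":[0,0,0],"xyz":[0,0,0],"claw":8.7},{"angular":[0,0,0],"xyz":[0,0,-4],"claw":8.7},{"angular":[0,0,0],"xyz":[0,0,-4],"claw":8.7},{"angular":[0,0,0],"xyz":[0,0,-4],"claw":8.7},{"angular":[0,0,0],"xyz":[0,0,-4],"claw":8.7}])

```text
t: 5.05
eef_pos: [0.4772, 0.0082, 0.2064]
ee_rot: [-3.141, -0.001, 3.032]
force: [1.8, -0.3, -0.3]
width: 0.0857
gripper_force: 0.0
```

Run:
```python
from h import *
plan([.493,-.326,.25],[180,0,180+31.7])
f=grab('wrist','w2')
g=f['color'].max(2).astype(int)
c=np.array([np.cos(-.1095),np.sin(-.1095)])
for o in(0,.028,.035): print(o,[np.round(proj(f,[.5146-c[0]*(o+e),.0057-c[1]*(o+e),.042]),0) for e in(-.009,.009)])
u=int(proj(f,[.48,.0095,.042])[0]); print(u,[(v,int(g[v,u-14]),int(g[v,u])) for v in range(90,215,3)])
```

```text
t5.0 turn [  0.   -0.1 -38. ] x 5 [ 0.   -0.01 -7.6 ] | shift cm [ 16.22 -29.27  -4.36] x 8 [ 2.03 -3.66 -0.55]
 at [0.4772 0.0082 0.2064] [-1.800e+02 -1.000e-01  1.737e+02] q [ 0.43  0.06 -0.47 -0.   -1.04 -2.11] F [ 1.8 -0.3 -0.3] w 0.08568439543224543 0.0
0 [array([255., 225.]), array([255., 208.])]
0.028 [array([255., 198.]), array([255., 180.])]
0.035 [array([255., 191.]), array([255., 173.])]
255 [(90, 133, 134), (93, 138, 142), (96, 142, 135), (99, 135, 138), (102, 140, 137), (105, 136, 149), (108, 155, 154), (111, 147, 147), (114, 147, 145), (117, 149, 147), (120, 147, 146), (123, 150, 143), (126, 141, 138), (129, 141, 154), (132, 142, 147), (135, 151, 153), (138, 156, 151), (141, 148, 149), (144, 149, 147), (147, 149, 145), (150, 147, 146), (153, 145, 148), (156, 146, 138), (159, 139, 146), (162, 144, 142), (165, 141, 139), (168, 144, 143), (171, 146, 143), (174, 143, 144), (177, 107, 138), (180, 46, 110), (183, 50, 58), (186, 46, 62), (189, 47, 62), (192, 48, 63), (195, 129, 63), (198, 151, 98), (201, 149, 184), (204, 146, 236), (207, 160, 235), (210, 145, 235), (213, 149, 235)]
```

Emit:
servo_tool(targets=[{"angular":[0,0,-7.6],"xyz":[0,0,-0.8],"claw":8.7},{"angular":[0,0,-7.6],"xyz":[0,0,0],"claw":8.7},{"angular":[0,0,-7.6],"xyz":[0,0,0],"claw":8.7},{"angular":[0,0,-7.6],"xyz":[0,0,0],"claw":8.7},{"angular":[0,0,-7.6],"xyz":[0,0,0],"claw":8.7},{"angular":[0,0,0],"xyz":[2,-3.65,0],"claw":8.7},{"angular":[0,0,0],"xyz":[2,-3.65,0],"claw":8.7},{"angular":[0,0,0],"xyz":[2,-3.65,0],"claw":8.7},{"angular":[0,0,0],"xyz":[2,-3.65,0],"claw":8.7},{"angular":[0,0,0],"xyz":[2,-3.65,0],"claw":8.7},{"angular":[0,0,0],"xyz":[2,-3.65,0],"claw":8.7},{"angular":[0,0,0],"xyz":[2,-3.65,0],"claw":8.7},{"angular":[0,0,0],"xyz":[2.2,-3.7,0],"claw":8.7},{"angular":[0,0,0],"xyz":[0,0,0],"claw":8.7}])

```text
t: 6.5
eef_pos: [0.4931, -0.3294, 0.2117]
ee_rot: [3.14, -0.002, -2.592]
force: [-0.4, 0.0, -0.8]
width: 0.0871
gripper_force: 0.0
```

Run:
```python
from h import *
plan([.493,-.3265,.079],[180,0,180+31.7])
f=grab('wrist','w3'); P=np.array([.4268,-.3674,.031]);u=np.array([np.cos(.553)*.866,np.sin(.553)*.866,.5])
im=f['color'].copy()
for s in(0,.03,.06,.09,.12,.15,.17): 
    p=proj(f,P+s*u); print(s,np.round(p)); cv2.circle(im,tuple(int(x) for x in p),2,(255,0,255),-1)
cv2.imwrite('pics/w3b.png',im)
```

```text
t6.5 turn [ 0.1 -0.1 -0.2] x 1 [ 0.07 -0.1  -0.21] | shift cm [-0.14  0.25 13.27] x 3 [-0.05  0.08  4.42]
 at [ 0.4931 -0.3294  0.2117] [ 1.799e+02 -1.000e-01 -1.485e+02] q [-0.26  0.25 -0.23  0.   -1.09 -0.76] F [-0.4  0.  -0.8] w 0.08710788671603477 0.0
0 [256.  98.]
0.03 [256. 127.]
0.06 [257. 157.]
0.09 [257. 189.]
0.12 [257. 222.]
0.15 [257. 258.]
0.17 [257. 283.]
```

View pics/w3b.png

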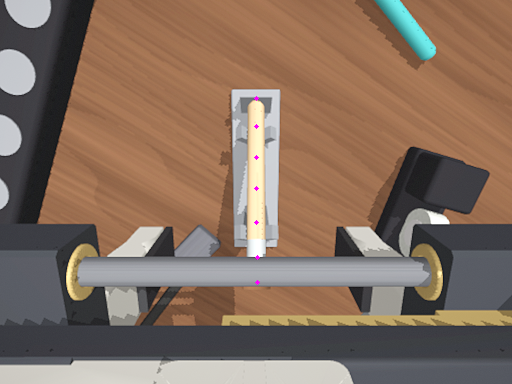

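The brush lies on the tool centre line, with its foot at (256,101) and the ferrule at row 238. I'll descend and grip it.

Emit:
servo_tool(targets=[{"angular":[0,0,0],"xyz":[-0.1,0.25,4.3],"claw":6},{"angular":[0,0,0],"xyz":[0,0,4.5],"claw":5},{"angular":[0,0,0],"xyz":[0,0,3.5],"claw":5},{"angular":[0,0,0],"xyz":[0,0,1],"claw":4},{"angular":[0,0,0],"xyz":[0,0,0],"claw":1},{"angular":[0,0,0],"xyz":[0,0,0],"claw":1},{"angular":[0,0,0],"xyz":[0,0,0],"claw":1},{"angular":[0,0,0],"xyz":[0,0,0],"claw":1},{"angular":[0,0,0],"xyz":[0,0,0],"claw":1},{"angular":[0,0,0],"xyz":[0,0,0],"claw":1}], force=25)

```text
t: 7.55
eef_pos: [0.4954, -0.3253, 0.0821]
ee_rot: [-3.136, 0.001, -2.587]
force: [-0.8, -8.2, 6.3]
width: 0.0151
gripper_force: 25.0
```

Emit:
servo_tool(targets=[{"angular":[0,0,0],"xyz":[0,0,-2],"claw":1},{"angular":[0,0,0],"xyz":[0,0,-3],"claw":1},{"angular":[0,0,0],"xyz":[0,0,-4],"claw":1},{"angular":[0,0,0],"xyz":[0,0,-4],"claw":1},{"angular":[0,0,0],"xyz":[0,0,-4],"claw":1},{"angular":[0,-7.5,0],"xyz":[0,0,0],"claw":1},{"angular":[0,-7.5,0],"xyz":[0,0,0],"claw":1},{"angular":[0,-7.5,0],"xyz":[0,0,0],"claw":1},{"angular":[0,-7.5,0],"xyz":[0,0,0],"claw":1},{"angular":[0,-7.5,0],"xyz":[0,0,0],"claw":1},{"angular":[0,-7.5,0],"xyz":[0,0,0],"claw":1},{"angular":[0,-7.5,0],"xyz":[0,0,0],"claw":1},{"angular":[0,-7.5,0],"xyz":[0,0,0],"claw":1},{"angular":[0,0,0],"xyz":[0,0,0],"claw":1}])

```text
t: 8.95
eef_pos: [0.4912, -0.3246, 0.247]
ee_rot: [3.129, 1.05, -2.605]
force: [0.2, -0.0, -0.9]
width: 0.0153
gripper_force: 25.0
```

Run:
```python
from h import *
# upright target: heading h deg, tool 30deg below horizontal
for h in(31.7,60,0):
    R=Ro.from_euler('z',180+h,degrees=True)*Ro.from_euler('x',180,degrees=True)*Ro.from_euler('y',-60,degrees=True)
    print(h,R.apply([0,0,1])); plan([.619,.0496,.30],R)
f=grab('side','s4'); grab('wrist','w4'); s=monitor.get_state(); p=proj(f,s['eef_pos']); print(p)
x,y=int(p[0])-50,int(p[1])-37; x=min(max(x,0),412);y=max(y,0)
cv2.imwrite('pics/s4c.png',np.vstack([cv2.resize(f['color'][y:y+75,x:x+100],(400,300)),cv2.resize(cv2.imread('pics/w4.png'),(400,300))]))
```

```text
31.7 [ 0.73682403  0.4550718  -0.5       ]
t8.9 turn [-0.1  0.2 -0.5] x 1 [-0.07  0.18 -0.47] | shift cm [-19.86  25.12  23.79] x 9 [-2.21  2.79  2.64]
 at [ 0.4912 -0.3246  0.247 ] [ 179.3   60.2 -149.2] q [-0.97  0.3  -0.12 -1.11 -1.32  0.35] F [ 0.2 -0.  -0.9] w 0.015285830777655166 24.996274709701538
60 [ 0.4330127  0.75      -0.5      ]
t8.9 turn [-24.6   0.3 -14.6] x 3 [-8.2   0.09 -4.86] | shift cm [-23.99   7.64  30.94] x 9 [-2.67  0.85  3.44]
 at [ 0.4912 -0.3246  0.247 ] [ 179.3   60.2 -149.2] q [-0.97  0.3  -0.12 -1.11 -1.32  0.35] F [ 0.2 -0.  -0.9] w 0.015285830777655166 24.996274709701538
0 [ 8.66025404e-01 -4.48251839e-17 -5.00000000e-01]
t8.9 turn [27.4  0.1 15.4] x 4 [6.85 0.02 3.84] | shift cm [-10.98  37.42   8.41] x 9 [-1.22  4.16  0.93]
 at [ 0.4912 -0.3246  0.247 ] [ 179.3   60.2 -149.2] q [-0.97  0.3  -0.12 -1.11 -1.32  0.35] F [ 0.2 -0.  -0.9] w 0.015285830777655166 24.996274709701538
[314.80459052  99.09772273]
```

View pics/s4c.png

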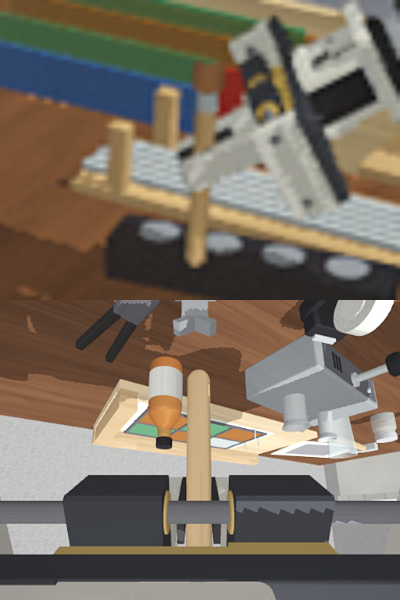

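The brush is gripped upright, with its foot at about (314,127) and its head at (316,78) in the side view. Next I'll estimate its tilt and slide in the grip.

Run:
```python
from h import *
from scipy.optimize import least_squares
f=pickle.load(open('s4.pkl','rb'));s=monitor.get_state();R=Ro.from_euler('xyz',s['ee_rot']).as_matrix()
G=s['eef_pos']+.003*R[:,2]
x0=min(max(int(proj(f,s['eef_pos'])[0])-50,0),412);y0=max(int(proj(f,s['eef_pos'])[1])-37,0);print(x0,y0)
foot=np.array([x0+196/4,y0+262/4]);head=np.array([x0+207/4,y0+64/4])
def res(p):
    a=np.array([p[1],p[2],1]);a/=np.linalg.norm(a);return np.r_[proj(f,G-p[0]*a)-foot,proj(f,G+(.17-p[0])*a)-head,p[1]*5,p[2]*5]
r=least_squares(res,[.09,0,0]);print(r.x,r.fun)
```

```text
264 62
[ 0.0989342  -0.00781554  0.05356582] [-0.55150847  0.02224308 -0.69282264 -0.08062471 -0.03907772  0.2678291 ]
```

Emit:
servo_tool(targets=[{"angular":[0,0,0],"xyz":[-2.2,2.8,2.65],"claw":1},{"angular":[0,0,0],"xyz":[-2.2,2.8,2.65],"claw":1},{"angular":[0,0,0],"xyz":[-2.2,2.8,2.65],"claw":1},{"angular":[0,0,0],"xyz":[-2.2,2.8,2.65],"claw":1},{"angular":[0,0,0],"xyz":[-2.2,2.8,2.65],"claw":1},{"angular":[0,0,0],"xyz":[-2.2,2.8,2.65],"claw":1},{"angular":[0,0,0],"xyz":[-2.2,2.8,2.65],"claw":1},{"angular":[0,0,0],"xyz":[-2.2,2.8,2.65],"claw":1},{"angular":[0,0,0],"xyz":[-2.2,2.7,2.6],"claw":1},{"angular":[0,0,0],"xyz":[0,0,0],"claw":1}])

```text
t: 10.05
eef_pos: [0.6216, 0.0594, 0.3071]
ee_rot: [-3.136, 1.053, -2.572]
force: [-0.2, -0.4, 0.1]
width: 0.0152
gripper_force: 25.0
```

```bash
cat >> h.py <<'E'
def upR(h): return Ro.from_euler('z',180+h,degrees=True)*Ro.from_euler('x',180,degrees=True)*Ro.from_euler('y',-60,degrees=True)
E
python3 - <<'E'
from h import *
s=monitor.get_state();R=upR(31.7)
plan(np.array([.619,.0496,.21])-.003*R.apply([0,0,1]),R)
f=grab('side','s5'); w=grab('wrist','w5')
p=proj(f,[.619,.0496,.2]); x,y=int(p[0])-50,int(p[1])-75; print(x,y)
a=cv2.resize(f['color'][y:y+150,x:x+100],(400,600),interpolation=cv2.INTER_CUBIC)
b=np.zeros((600,400,3),np.uint8); b[:300]=cv2.resize(w['color'],(400,300))
t=grab('top','t5'); q=proj(t,[.619,.0496,.2]); X,Y=int(q[0])-50,int(q[1])-37; print(X,Y)
b[300:]=cv2.resize(t['color'][Y:Y+75,X:X+100],(400,300),interpolation=cv2.INTER_CUBIC)
cv2.imwrite('pics/c5.png',np.hstack([a,b]))
E
```

```text
t10.1 turn [0.5 0.3 0.5] x 1 [0.45 0.32 0.46] | shift cm [ 8.77 -0.7   3.92] x 3 [ 2.92 -0.23  1.31]
 at [0.6216 0.0594 0.3071] [-179.7   60.3 -147.4] q [-0.07 -0.02 -0.36 -1.14 -0.6  -0.16] F [-0.2 -0.4  0.1] w 0.015240092619217922 24.998726695775986
158 81
192 106
```

View pics/c5.png

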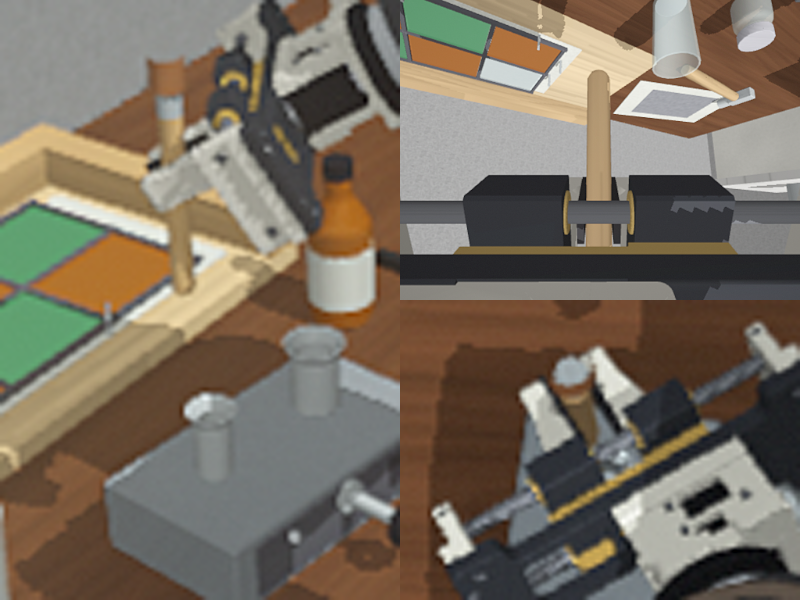

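The brush hangs with a slight lean: in the side pane its head is at (166,70) and its foot at (185,288). I'll fit its axis using all three views.

Run:
```python
from h import *
from scipy.optimize import least_squares
S,T,W=[pickle.load(open(n+'5.pkl','rb')) for n in 'stw']
o=[(S,0,(158+184/4,81+285/4)),(S,.17,(158+166/4,81+64/4)),(T,.17,(192+43.5,106+18)),(W,0,(253.4,93))]
def g(p,l):
    a=np.array([p[3],p[4],1]);a/=np.linalg.norm(a);return p[:3]+l*a
r=least_squares(lambda p:np.ravel([proj(f,g(p,l))-m for f,l,m in o]),[.62,.05,.2,0,0]);print(np.round(r.x,4),np.round(r.fun,1))
s=monitor.get_state();R=Ro.from_euler('xyz',s['ee_rot']);G=s['eef_pos']+.003*R.apply([0,0,1])
for l in(.07,.085,.1): print(l,g(r.x,l)-G)
a=np.array([r.x[3],r.x[4],1]);print('axis in tool',R.inv().apply(a/np.linalg.norm(a)),'want',R.inv().apply([0,0,1]))
for st,wx in ((S,.0),): print(proj(S,G),proj(S,G-[0,0,.08]),proj(S,G+[0,0,.08]))
```

```text
[ 0.6281  0.0605  0.2121 -0.0524 -0.0165] [-1.2  1.1  1.7 -2.4 -1.4 -0.6 -0.2 -0.4]
0.07 [ 0.00136004  0.0050747  -0.02079208]
0.085 [ 0.00057514  0.00482812 -0.00581466]
0.1 [-0.00020975  0.00458154  0.00916276]
axis in tool [-0.83907738  0.01115008 -0.54389781] want [-0.86682679 -0.00259248 -0.49860265]
[203.19127547 122.48885535] [205.42247837 149.40249729] [200.77780277  93.37660374]
```

```bash
cat >> h.py <<'E'
def upR(h,p=60): return Ro.from_euler('z',180+h,degrees=True)*Ro.from_euler('x',180,degrees=True)*Ro.from_euler('y',-p,degrees=True)
E
python3 - <<'E'
from h import *
R=upR(31.7,58)
plan(np.array([.6185,.0505,.216])-.003*R.apply([0,0,1]),R)
print(R.inv().apply([0,0,-1]))
E
```

```text
t10.2 turn [0.1 2.1 0.3] x 1 [0.14 2.09 0.25] | shift cm [ 7.65 -0.08  4.1 ] x 2 [ 3.83 -0.04  2.05]
 at [0.6208 0.0529 0.3042] [-179.7   60.1 -147.8] q [-0.08 -0.02 -0.36 -1.14 -0.6  -0.15] F [-0.2 -0.3 -0.7] w 0.015437228872297508 24.99774321913719
[ 8.48048096e-01 -1.11022302e-16  5.29919264e-01]
```

Emit:
servo_tool(targets=[{"angular":[0.1,2.1,0.2],"xyz":[0,0,0],"claw":1},{"angular":[0,0,0],"xyz":[2.55,-0.05,1.4],"claw":1},{"angular":[0,0,0],"xyz":[2.55,-0.05,1.4],"claw":1},{"angular":[0,0,0],"xyz":[2.55,0,1.3],"claw":1},{"angular":[0,0,0],"xyz":[0,0,0],"claw":1},{"angular":[0,0,0],"xyz":[0,0,0],"claw":1}])

```text
t: 10.8
eef_pos: [0.6169, 0.0449, 0.216]
ee_rot: [3.137, 1.01, -2.599]
force: [0.6, 0.4, -1.2]
width: 0.0153
gripper_force: 25.0
```

Run:
```python
from h import *
R=upR(31.7,58); plan(np.array([.6185,.0505,.156])-.003*R.apply([0,0,1]),R)
f=grab('side','s6'); h=cv2.cvtColor(f['color'],cv2.COLOR_BGR2HSV)
m=proj(f,[.619,.0496,.114]); top=proj(f,[.6185,.0505,.2]);print(m,top)
x,y=int(m[0]),int(m[1])
# wooden handle per row: hue ~10-25, saturated
for v in range(y-45,y+4,4):
    c=[u for u in range(x-14,x+15) if 5<h[v,u,0]<25 and h[v,u,1]>70]; print(v,c[:1],c[-1:],len(c))
cv2.imwrite('pics/s6c.png',cv2.resize(f['color'][y-60:y+30,x-60:x+60],(800,600),interpolation=cv2.INTER_CUBIC))
```

```text
t10.8 turn [-0.2 -0.2 -0.3] x 1 [-0.23 -0.16 -0.32] | shift cm [4.86 0.39 3.24] x 2 [2.43 0.2  1.62]
 at [0.6169 0.0449 0.216 ] [ 179.7   57.8 -148.9] q [-0.17  0.11 -0.41 -1.32 -0.62  0.13] F [ 0.6  0.4 -1.2] w 0.015295067906613906 24.99777853488922
[210.35876704 182.51818426] [208.21998466 156.53433867]
137 [199] [215] 10
141 [205] [223] 13
145 [196] [210] 15
149 [196] [209] 9
153 [] [] 0
157 [197] [200] 4
161 [196] [219] 19
165 [196] [222] 27
169 [196] [224] 29
173 [196] [224] 29
177 [196] [219] 24
181 [196] [204] 9
185 [196] [204] 9
```

View pics/s6c.png

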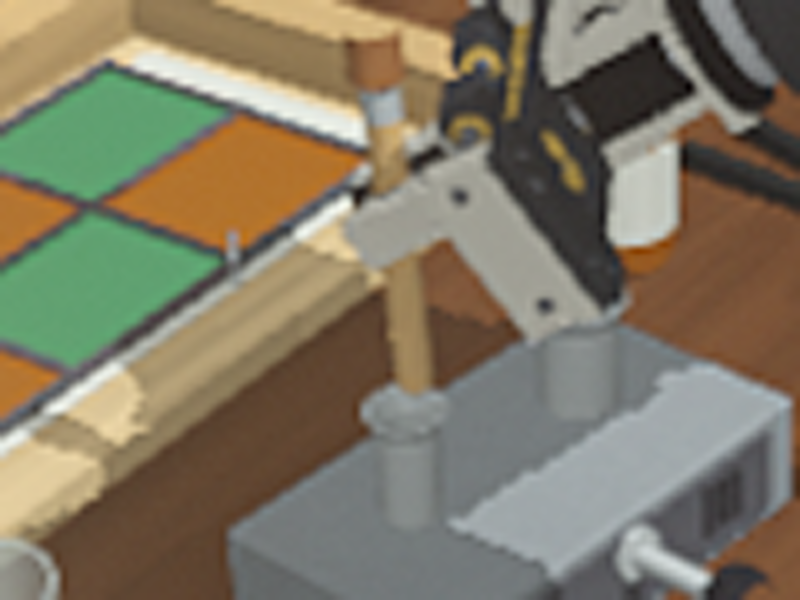

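The foot is at (413,388), over the narrow mouth at (405,410). The extra 2° tilt was unnecessary, so I'll undo it and go down.

Run:
```python
from h import *
R=upR(31.7,60); plan(np.array([.6185,.049,.160])-.003*R.apply([0,0,1]),R)
```

```text
t10.8 turn [-0.2 -2.1 -0.2] x 1 [-0.22 -2.07 -0.21] | shift cm [4.8  0.23 2.81] x 2 [2.4  0.12 1.4 ]
 at [0.6172 0.0455 0.2172] [ 179.9   57.9 -148.7] q [-0.17  0.1  -0.41 -1.32 -0.62  0.13] F [0.2 0.  0.8] w 0.015060941260826802 24.99784603714943
```

Emit:
servo_tool(targets=[{"angular":[-0.2,-2.1,-0.2],"xyz":[0,0,0],"claw":1},{"angular":[0,0,0],"xyz":[-0.15,0.25,0],"claw":1},{"angular":[0,0,0],"xyz":[0,0,0],"claw":1},{"angular":[0,0,0],"xyz":[0.87,0,0.5],"claw":1},{"angular":[0,0,0],"xyz":[0.87,0,0.5],"claw":1},{"angular":[0,0,0],"xyz":[0.87,0,0.5],"claw":1},{"angular":[0,0,0],"xyz":[0,0,0],"claw":1}])

```text
t: 11.55
eef_pos: [0.6162, 0.0489, 0.1867]
ee_rot: [-3.141, 1.046, -2.587]
force: [2.5, -2.5, -3.0]
width: 0.0153
gripper_force: 25.1
```

Emit:
servo_tool(targets=[{"angular":[0,0,0],"xyz":[0.7,0,0.4],"claw":1},{"angular":[0,0,0],"xyz":[0.7,0,0.4],"claw":1},{"angular":[0,0,0],"xyz":[0.5,0,0.3],"claw":1},{"angular":[0,0,0],"xyz":[0.35,0,0.2],"claw":1},{"angular":[0,0,0],"xyz":[0,0,0],"claw":1}])

```text
t: 12.05
eef_pos: [0.6167, 0.049, 0.1615]
ee_rot: [-3.141, 1.047, -2.587]
force: [4.5, -4.1, 1.4]
width: 0.0154
gripper_force: 25.2
```

Emit:
servo_tool(targets=[{"angular":[0,0,0],"xyz":[0.26,0,0.15],"claw":1},{"angular":[0,0,0],"xyz":[0.26,0,0.15],"claw":1},{"angular":[0,0,0],"xyz":[0,0,0],"claw":1}])

```text
t: 12.35
eef_pos: [0.6169, 0.0489, 0.1558]
ee_rot: [-3.14, 1.048, -2.587]
force: [3.6, -4.0, 1.5]
width: 0.0149
gripper_force: 25.1
```

Emit:
servo_tool(targets=[{"angular":[0,0,0],"xyz":[0.26,0,0.15],"claw":1},{"angular":[0,0,0],"xyz":[0.26,0,0.15],"claw":1},{"angular":[0,0,0],"xyz":[0,0,0],"claw":1}])

```text
t: 12.65
eef_pos: [0.6197, 0.0495, 0.1548]
ee_rot: [-3.135, 1.057, -2.581]
force: [-1.3, -6.3, 23.2]
width: 0.015
gripper_force: 25.0
```

Emit:
servo_tool(targets=[{"angular":[0,0,0],"xyz":[-0.35,0,-0.2],"claw":1},{"angular":[0,0,0],"xyz":[0,0,0],"claw":3},{"angular":[0,0,0],"xyz":[0,0,0],"claw":5},{"angular":[0,0,0],"xyz":[0,0,0],"claw":6},{"angular":[0,0,0],"xyz":[0,0,0],"claw":6},{"angular":[0,0,0],"xyz":[0,0,-2],"claw":6},{"angular":[0,0,0],"xyz":[0,0,-4],"claw":6},{"angular":[0,0,0],"xyz":[0,0,-4],"claw":6},{"angular":[0,0,0],"xyz":[0,0,-4],"claw":8.7},{"angular":[0,0,0],"xyz":[0,0,0],"claw":8.7}])

```text
t: 13.65
eef_pos: [0.5108, -0.0154, 0.2251]
ee_rot: [-3.136, 1.048, -2.582]
force: [0.5, 0.4, -0.5]
width: 0.0707
gripper_force: 0.0
```

Run:
```python
from h import *
f=grab('side','s7'); m=proj(f,[.619,.0496,.114]); x,y=int(m[0]),int(m[1])
a=f['color'][y-60:y+30,x-40:x+40]; cv2.imwrite('pics/s7c.png',cv2.resize(a,(640,720))[:600])
h=cv2.cvtColor(f['color'],cv2.COLOR_BGR2HSV)
print('expect head',proj(f,[.619,.0496,.234]),'ferrule lo',proj(f,[.619,.0496,.194]),'hi',proj(f,[.619,.0496,.212]))
X=int(proj(f,[.619,.0496,.2])[0])
for v in range(y-46,y-4,2): print(v,[tuple(int(k) for k in h[v,u]) for u in (X-2,X,X+2)])
plan([.507,.351,.26],[180,0,180+35.2])
```

```text
expect head [207.40541637 145.39043536] ferrule lo [208.42650394 158.22693435] hi [207.97175685 152.51012733]
136 [(18, 110, 142), (18, 112, 144), (19, 110, 142)]
138 [(19, 107, 153), (18, 114, 132), (18, 112, 139)]
140 [(21, 59, 233), (21, 83, 220), (19, 101, 172)]
142 [(49, 9, 233), (37, 10, 229), (23, 23, 229)]
144 [(45, 12, 166), (45, 10, 214), (45, 9, 233)]
146 [(120, 10, 73), (34, 13, 133), (51, 8, 226)]
148 [(14, 150, 150), (14, 160, 159), (14, 157, 153)]
150 [(14, 142, 145), (14, 145, 157), (14, 145, 155)]
152 [(14, 147, 142), (14, 145, 158), (13, 147, 156)]
154 [(12, 109, 138), (14, 134, 152), (11, 49, 145)]
156 [(94, 15, 135), (86, 13, 152), (95, 16, 186)]
158 [(50, 6, 135), (97, 13, 175), (90, 8, 181)]
160 [(18, 104, 140), (19, 95, 178), (19, 103, 207)]
162 [(19, 107, 133), (18, 110, 179), (19, 103, 210)]
164 [(18, 104, 132), (19, 114, 155), (18, 109, 155)]
166 [(17, 117, 120), (19, 111, 152), (19, 112, 157)]
168 [(17, 118, 119), (18, 109, 155), (19, 114, 156)]
170 [(15, 124, 107), (18, 110, 156), (18, 111, 156)]
172 [(14, 119, 101), (19, 112, 155), (18, 110, 156)]
174 [(14, 125, 98), (18, 110, 155), (19, 111, 156)]
176 [(12, 127, 86), (18, 110, 153), (18, 111, 156)]
t13.7 turn [-1.9 60.  -3.1] x 8 [-0.24  7.51 -0.39] | shift cm [-20.68  30.19  -3.56] x 9 [-2.3   3.35 -0.4 ]
 at [ 0.512  -0.0149  0.2244] [-179.8   60.1 -148.1] q [-0.46  0.   -0.54 -1.32 -0.86  0.3 ] F [-0.5 -0.1 -0.2] w 0.07466270049010082 0.0
```

The brush is seated in the narrow cup: the ferrule shows at rows 155–159, and 152–158 was expected. Next is the knife.

Emit:
servo_tool(targets=[{"angular":[-0.24,7.5,-0.4],"xyz":[0,0,0],"claw":8.7},{"angular":[-0.24,7.5,-0.4],"xyz":[0,0,0],"claw":8.7},{"angular":[-0.24,7.5,-0.4],"xyz":[0,0,0],"claw":8.7},{"angular":[-0.24,7.5,-0.4],"xyz":[0,0,0],"claw":8.7},{"angular":[-0.24,7.5,-0.4],"xyz":[0,0,0],"claw":8.7},{"angular":[-0.24,7.5,-0.4],"xyz":[0,0,0],"claw":8.7},{"angular":[-0.24,7.5,-0.4],"xyz":[0,0,0],"claw":8.7},{"angular":[-0.24,7.5,-0.4],"xyz":[0,0,0],"claw":8.7},{"angular":[0,0,0],"xyz":[-2.3,3.35,-0.4],"claw":8.7},{"angular":[0,0,0],"xyz":[-2.3,3.35,-0.4],"claw":8.7},{"angular":[0,0,0],"xyz":[-2.3,3.35,-0.4],"claw":8.7},{"angular":[0,0,0],"xyz":[-2.3,3.35,-0.4],"claw":8.7},{"angular":[0,0,0],"xyz":[-2.3,3.35,-0.4],"claw":8.7},{"angular":[0,0,0],"xyz":[-2.3,3.35,-0.4],"claw":8.7},{"angular":[0,0,0],"xyz":[-2.3,3.35,-0.4],"claw":8.7},{"angular":[0,0,0],"xyz":[-2.3,3.35,-0.4],"claw":8.7},{"angular":[0,0,0],"xyz":[-2.3,3.35,-0.4],"claw":8.7},{"angular":[0,0,0],"xyz":[0,0,0],"claw":8.7}])

```text
t: 15.5
eef_pos: [0.4846, 0.3494, 0.288]
ee_rot: [3.111, 0.177, -2.523]
force: [-0.4, -0.2, -0.8]
width: 0.0867
gripper_force: 0.0
```

Run:
```python
from h import *
plan([.5066,.3517,.079],[180,0,180+35.2])
f=grab('wrist','w8'); P=np.array([.4429,.3068,.0314]);u=np.array([np.cos(.6137)*.866,np.sin(.6137)*.866,.5])
h=cv2.cvtColor(f['color'],cv2.COLOR_BGR2HSV)
for s in(-.01,-.005,0,.005,.03,.06,.08,.09,.1,.11): 
    p=proj(f,P+s*u);x,y=int(round(p[0])),int(round(p[1])); px=f['color'][y,x-40:x+41].astype(int)
    print(s,x,y,h[y,x],'row V:',h[y,x-30:x+31:3,2].tolist(), 'S',h[y,x-30:x+31:3,1].tolist())
im=f['color'].copy()
for s in(0,.03,.06,.09,.12): cv2.circle(im,tuple(int(x) for x in proj(f,P+s*u)),2,(255,0,255),-1)
cv2.imwrite('pics/w8b.png',im)
```

```text
t15.5 turn [ 1.8 10.1  0.4] x 2 [0.88 5.06 0.19] | shift cm [-1.93 -1.08 20.9 ] x 5 [-0.39 -0.22  4.18]
 at [0.4846 0.3494 0.288 ] [ 178.3   10.1 -144.6] q [ 0.97  0.11 -0.26  0.04 -1.03 -1.94] F [-0.4 -0.2 -0.8] w 0.08673403992164237 0.0
-0.01 238 65 [109   9 220] row V: [167, 166, 165, 160, 220, 219, 219, 219, 220, 221, 220, 220, 220, 221, 220, 221, 221, 194, 166, 170, 169] S [122, 123, 125, 11, 8, 8, 9, 9, 10, 10, 9, 9, 8, 9, 8, 10, 9, 13, 126, 120, 122]
-0.005 238 70 [105   9 228] row V: [173, 163, 155, 152, 220, 220, 229, 228, 228, 227, 228, 228, 228, 229, 229, 219, 219, 190, 172, 170, 167] S [119, 122, 122, 12, 8, 9, 10, 10, 10, 9, 9, 9, 9, 10, 10, 9, 8, 7, 125, 120, 121]
0 238 74 [ 12 124 150] row V: [168, 174, 168, 146, 223, 171, 112, 116, 108, 121, 150, 145, 98, 109, 102, 224, 219, 191, 166, 171, 173] S [120, 123, 121, 12, 8, 9, 11, 13, 21, 116, 124, 113, 13, 12, 13, 9, 8, 11, 126, 122, 121]
0.005 238 78 [ 13 121 179] row V: [167, 171, 176, 139, 184, 177, 119, 121, 145, 161, 179, 184, 179, 138, 112, 222, 220, 185, 166, 166, 169] S [122, 119, 122, 50, 10, 12, 15, 124, 123, 12
[... 792 characters left out ...]
 182] row V: [136, 138, 134, 134, 179, 174, 104, 146, 165, 182, 182, 183, 180, 139, 228, 219, 212, 179, 174, 176, 176] S [126, 126, 124, 129, 20, 10, 110, 124, 122, 119, 122, 121, 122, 136, 12, 10, 11, 124, 122, 120, 120]
0.1 238 163 [ 13 118 181] row V: [135, 140, 144, 141, 160, 174, 122, 153, 168, 183, 181, 183, 180, 138, 229, 218, 201, 173, 170, 172, 183] S [127, 126, 122, 127, 6, 12, 90, 123, 124, 120, 118, 120, 120, 137, 12, 8, 9, 124, 122, 120, 118]
0.11 238 172 [ 12 120 182] row V: [133, 134, 127, 135, 148, 174, 114, 154, 169, 184, 182, 183, 179, 137, 228, 218, 190, 166, 163, 159, 172] S [125, 126, 126, 123, 3, 12, 119, 123, 119, 121, 120, 120, 121, 136, 12, 9, 11, 123, 122, 123, 122]
```

View pics/w8b.png

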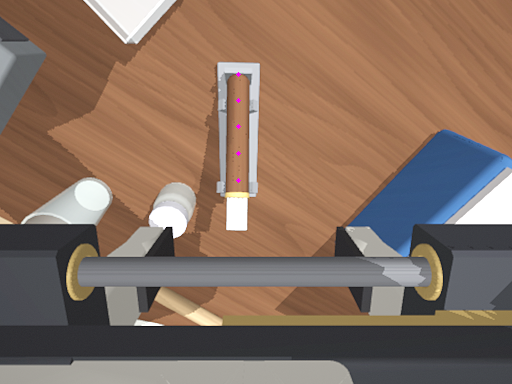

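The knife matches the model, with its foot at (238,75) and ring at (238,195). The nail jar is nearby at (175,210), so I'll check clearance there and to the blue box.

Run:
```python
from h import *
T=pickle.load(open('top0.pkl','rb'))
c,s=np.cos(.6137),np.sin(.6137)
for n,px,z in(('jar',(209/1.5625,228/1.5625),.07),('tumbler',(268/1.5625,186/1.5625),.11),('blue',(52,174),.0),('blue',(28,258),0),('bluetop',(28,170),.1)):
    p=onz(T,*px,z);d=p[:2]-[.5066,.3517];print(n,p,'along',d@[c,s],'perp',d@[-s,c])
R=Ro.from_euler('xyz',[180,0,215.2],degrees=True); plan([.5066,.3517,.2],R)
```

```text
jar [0.62936025 0.3317289  0.07      ] along 0.0888580210568432 perp -0.08702399875513137
tumbler [0.69225724 0.22988685 0.11      ] along 0.08162729224255211 perp -0.20650433406350285
blue [0.55893522 0.56914976 0.        ] along 0.16801372971918005 perp 0.14763048459683747
blue [0.33277001 0.61669297 0.        ] along 0.010498469635808694 perp 0.3167458270232629
bluetop [0.55646399 0.57905419 0.1       ] along 0.1716973702101814 perp 0.15715075122176225
t15.6 turn [ 1.7 10.   0.3] x 2 [0.87 5.01 0.17] | shift cm [-2.08 -0.93  8.73] x 3 [-0.69 -0.31  2.91]
 at [0.4842 0.3473 0.2873] [ 178.3   10.  -144.6] q [ 0.97  0.1  -0.26  0.04 -1.03 -1.94] F [-0.1 -1.1  0.1] w 0.08683720078848473 0.0
```

Emit:
servo_tool(targets=[{"angular":[0.87,5,0.17],"xyz":[0,0,0],"claw":6},{"angular":[0.87,5,0.17],"xyz":[0,0,0],"claw":5.2},{"angular":[0,0,0],"xyz":[-0.7,-0.3,2.9],"claw":5.2},{"angular":[0,0,0],"xyz":[-0.7,-0.3,2.9],"claw":5.2},{"angular":[0,0,0],"xyz":[-0.7,-0.3,2.9],"claw":5.2},{"angular":[0,0,0],"xyz":[0,0,0],"claw":5.2},{"angular":[0,0,0],"xyz":[0,0,0],"claw":5.2}])

```text
t: 16.25
eef_pos: [0.5075, 0.3485, 0.2015]
ee_rot: [-3.141, 0.001, -2.531]
force: [-0.7, -0.3, 0.6]
width: 0.0522
gripper_force: 0.0
```

Run:
```python
from h import *
R=Ro.from_euler('xyz',[180,0,215.2],degrees=True); plan([.5066,.3517,.079],R)
```

```text
t16.2 turn [-0.   0.  -0.2] x 1 [-0.04  0.04 -0.23] | shift cm [-0.11  0.31 12.25] x 3 [-0.04  0.1   4.08]
 at [0.5075 0.3485 0.2015] [-180.    0. -145.] q [ 0.92  0.3  -0.19  0.   -1.08 -1.88] F [-0.7 -0.3  0.6] w 0.052183827822370174 0.0
```

Emit:
servo_tool(targets=[{"angular":[0,0,0],"xyz":[-0.1,0.3,4],"claw":5.2},{"angular":[0,0,0],"xyz":[0,0,4],"claw":5.2},{"angular":[0,0,0],"xyz":[0,0,3],"claw":5.2},{"angular":[0,0,0],"xyz":[0,0,1.2],"claw":5.2},{"angular":[0,0,0],"xyz":[0,0,0],"claw":3},{"angular":[0,0,0],"xyz":[0,0,0],"claw":2},{"angular":[0,0,0],"xyz":[0,0,0],"claw":2},{"angular":[0,0,0],"xyz":[0,0,0],"claw":2},{"angular":[0,0,0],"xyz":[0,0,0],"claw":2}], force=40)

```text
t: 17.15
eef_pos: [0.5087, 0.3519, 0.0825]
ee_rot: [-3.14, 0.006, -2.531]
force: [5.1, -6.4, 5.9]
width: 0.0251
gripper_force: 40.0
```

Emit:
servo_tool(targets=[{"angular":[0,0,0],"xyz":[0,0,-2],"claw":2},{"angular":[0,0,0],"xyz":[0,0,-4],"claw":2},{"angular":[0,0,0],"xyz":[0,0,-4],"claw":2},{"angular":[0,0,0],"xyz":[0,0,-4],"claw":2},{"angular":[0,0,0],"xyz":[0,0,-4],"claw":2},{"angular":[0,0,0],"xyz":[0,0,-3],"claw":2},{"angular":[0,-7.5,0],"xyz":[0,0,0],"claw":2},{"angular":[0,-7.5,0],"xyz":[0,0,0],"claw":2},{"angular":[0,-7.5,0],"xyz":[0,0,0],"claw":2},{"angular":[0,-7.5,0],"xyz":[0,0,0],"claw":2},{"angular":[0,-7.5,0],"xyz":[0,0,0],"claw":2},{"angular":[0,-7.5,0],"xyz":[0,0,0],"claw":2},{"angular":[0,-7.5,0],"xyz":[0,0,0],"claw":2},{"angular":[0,-7.5,0],"xyz":[0,0,0],"claw":2},{"angular":[0,0,0],"xyz":[0,0,0],"claw":2}])

```text
t: 18.65
eef_pos: [0.5622, 0.3276, 0.3611]
ee_rot: [-3.087, 0.789, -2.54]
force: [1.8, -1.5, -0.9]
width: 0.0248
gripper_force: 40.0
```

Run:
```python
from h import *
for h in (35.2,15): R=upR(h); plan(np.array([.607,-.0598,.345])-.003*R.apply([0,0,1]),R)
```

```text
t18.6 turn [ -3.7 -14.8  -0. ] x 2 [-1.86 -7.39 -0.02] | shift cm [ 10.73 -34.23 -15.66] x 9 [ 1.19 -3.8  -1.74]
 at [0.5622 0.3276 0.3611] [-176.9   45.2 -145.5] q [ 0.65 -0.12 -0.88  1.31 -0.1  -2.92] F [ 1.8 -1.5 -0.9] w 0.024838662585261673 39.96336221694946
t18.6 turn [ 12.4 -14.3  12.2] x 2 [ 6.2  -7.15  6.12] | shift cm [  4.24 -38.58  -4.43] x 9 [ 0.47 -4.29 -0.49]
 at [0.5622 0.3276 0.3611] [-176.9   45.2 -145.5] q [ 0.65 -0.12 -0.88  1.31 -0.1  -2.92] F [ 1.8 -1.5 -0.9] w 0.024838662585261673 39.96336221694946
```

The wrist is close to its singularity here (q5 ≈ 0). I'll tilt the tool back to pointing down, carry the knife over to the right, and upright it there the way it worked for the brush.

Run:
```python
from h import *
plan([.49,-.22,.36],[180,0,215.2])
```

```text
t18.6 turn [-3.3 45.2 -1.9] x 6 [-0.55  7.53 -0.32] | shift cm [ 37.46 -40.58   0.11] x 13 [ 2.88 -3.12  0.01]
 at [0.5622 0.3276 0.3611] [-176.9   45.2 -145.5] q [ 0.65 -0.12 -0.88  1.31 -0.1  -2.92] F [ 1.8 -1.5 -0.9] w 0.024838662585261673 39.96336221694946
```

Emit:
servo_tool(targets=[{"angular":[-0.55,7.5,-0.3],"xyz":[0,0,0],"claw":2},{"angular":[-0.55,7.5,-0.3],"xyz":[0,0,0],"claw":2},{"angular":[-0.55,7.5,-0.3],"xyz":[0,0,0],"claw":2},{"angular":[-0.55,7.5,-0.3],"xyz":[0,0,0],"claw":2},{"angular":[-0.55,7.5,-0.3],"xyz":[0,0,0],"claw":2},{"angular":[-0.55,7.5,-0.3],"xyz":[0,0,0],"claw":2},{"angular":[0,0,0],"xyz":[0,0,0],"claw":2}])

```text
t: 19.35
eef_pos: [0.6087, 0.309, 0.3935]
ee_rot: [-3.074, 0.314, -2.587]
force: [0.0, 0.5, -2.1]
width: 0.0252
gripper_force: 40.0
```

Run:
```python
from h import *
plan([.49,-.22,.36],[180,0,215.2])
```

```text
t19.4 turn [-4.4 17.9 -4. ] x 3 [-1.46  5.95 -1.34] | shift cm [ 40.19 -36.38   3.35] x 13 [ 3.09 -2.8   0.26]
 at [0.6087 0.309  0.3935] [-176.1   18.  -148.2] q [ 0.83  0.13 -0.08  0.17 -1.08 -1.92] F [ 0.   0.5 -2.1] w 0.02520535940252086 39.96365278959274
```

Emit:
servo_tool(targets=[{"angular":[-1.5,6,-1.3],"xyz":[0,0,0],"claw":2},{"angular":[-1.5,6,-1.3],"xyz":[0,0,0],"claw":2},{"angular":[-1.5,6,-1.3],"xyz":[0,0,0],"claw":2},{"angular":[0,0,0],"xyz":[3.1,-2.8,0.25],"claw":2},{"angular":[0,0,0],"xyz":[3.1,-2.8,0.25],"claw":2},{"angular":[0,0,0],"xyz":[3.1,-2.8,0.25],"claw":2},{"angular":[0,0,0],"xyz":[3.1,-2.8,0.25],"claw":2},{"angular":[0,0,0],"xyz":[3.1,-2.8,0.25],"claw":2},{"angular":[0,0,0],"xyz":[3.1,-2.8,0.25],"claw":2},{"angular":[0,0,0],"xyz":[3.1,-2.8,0.25],"claw":2},{"angular":[0,0,0],"xyz":[3.1,-2.8,0.25],"claw":2},{"angular":[0,0,0],"xyz":[3.1,-2.8,0.25],"claw":2},{"angular":[0,0,0],"xyz":[3.1,-2.8,0.25],"claw":2},{"angular":[0,0,0],"xyz":[3.1,-2.8,0.25],"claw":2},{"angular":[0,0,0],"xyz":[3.1,-2.8,0.25],"claw":2},{"angular":[0,0,0],"xyz":[3.1,-2.8,0.25],"claw":2},{"angular":[0,0,0],"xyz":[0,0,0],"claw":2}])

```text
t: 21.05
eef_pos: [0.4853, -0.2254, 0.3596]
ee_rot: [3.141, 0.006, -2.534]
force: [0.3, 1.0, -1.7]
width: 0.0253
gripper_force: 40.0
```

Run:
```python
from h import *
for h in(31.7,50): plan([.50,-.24,.33],upR(h))
```

```text
t21.1 turn [  1.7 -59.6   2.8] x 8 [ 0.21 -7.45  0.35] | shift cm [ 2.32 -2.02  1.9 ] x 1 [ 2.32 -2.02  1.9 ]
 at [ 0.4853 -0.2254  0.3596] [ 180.     0.4 -145.2] q [-0.07  0.07 -0.11 -0.   -1.39 -0.89] F [ 0.3  1.  -1.7] w 0.025305399722252764 39.96330052614212
t21.1 turn [ -8.  -59.3 -13.8] x 7 [-1.14 -8.47 -1.97] | shift cm [ 2.65 -2.07  1.33] x 1 [ 2.65 -2.07  1.33]
 at [ 0.4853 -0.2254  0.3596] [ 180.     0.4 -145.2] q [-0.07  0.07 -0.11 -0.   -1.39 -0.89] F [ 0.3  1.  -1.7] w 0.025305399722252764 39.96330052614212
```

Emit:
servo_tool(targets=[{"angular":[-1,-7.4,-1.73],"xyz":[0,0,0],"claw":2},{"angular":[-1,-7.4,-1.73],"xyz":[0,0,0],"claw":2},{"angular":[-1,-7.4,-1.73],"xyz":[0,0,0],"claw":2},{"angular":[-1,-7.4,-1.73],"xyz":[0,0,0],"claw":2},{"angular":[-1,-7.4,-1.73],"xyz":[0,0,0],"claw":2},{"angular":[-1,-7.4,-1.73],"xyz":[0,0,0],"claw":2},{"angular":[-1,-7.4,-1.73],"xyz":[0,0,0],"claw":2},{"angular":[-1,-7.4,-1.73],"xyz":[0,0,0],"claw":2},{"angular":[0,0,0],"xyz":[0,0,0],"claw":2},{"angular":[0,0,0],"xyz":[0,0,0],"claw":2}])

```text
t: 22.05
eef_pos: [0.4876, -0.2243, 0.3607]
ee_rot: [-3.138, 1.044, -2.264]
force: [-0.2, 0.4, -0.6]
width: 0.025
gripper_force: 40.0
```

Run:
```python
from h import *
R=upR(50); plan(np.array([.607,-.0598,.29])-.003*R.apply([0,0,1]),R)
```

```text
t22.1 turn [-0.  -0.2  0.1] x 1 [-0.   -0.21  0.13] | shift cm [-4.02  1.43 20.79] x 5 [-0.8   0.29  4.16]
 at [ 0.4876 -0.2243  0.3607] [-179.8   59.8 -129.7] q [-0.83  0.19 -0.01 -1.03 -1.58  0.23] F [-0.2  0.4 -0.6] w 0.024978137471128748 39.964492321014404
```

Emit:
servo_tool(targets=[{"angular":[0,0,0],"xyz":[-0.8,0.29,4.16],"claw":2},{"angular":[0,0,0],"xyz":[-0.8,0.29,4.16],"claw":2},{"angular":[0,0,0],"xyz":[-0.8,0.29,4.16],"claw":2},{"angular":[0,0,0],"xyz":[-0.8,0.29,4.16],"claw":2},{"angular":[0,0,0],"xyz":[-0.8,0.29,4.16],"claw":2},{"angular":[0,0,0],"xyz":[0,0,0],"claw":2},{"angular":[0,0,0],"xyz":[0,0,0],"claw":2}])

```text
t: 22.75
eef_pos: [0.6046, -0.0591, 0.2924]
ee_rot: [-3.129, 1.043, -2.251]
force: [-0.2, -0.6, -1.7]
width: 0.0248
gripper_force: 40.0
```

Run:
```python
from h import *
s=monitor.get_state();R=Ro.from_euler('xyz',s['ee_rot']);G=s['eef_pos']+.003*R.apply([0,0,1]);print(G)
f=grab('side','s9'); h=cv2.cvtColor(f['color'],cv2.COLOR_BGR2HSV)
for z in(-.1,-.09,-.05,-.03,0,.03,.05,.07,.08): print(z,np.round(proj(f,G+[0,0,z]),1))
x,y=[int(k) for k in proj(f,G)]
for v in range(y-30,y+46,3): print(v,' '.join('%d/%d/%d'%tuple(h[v,u]) for u in range(x-12,x+15,2)))
R=upR(50); plan(np.array([.607,-.0598,.215])-.003*R.apply([0,0,1]),R)
```

```text
[ 0.60630706 -0.05707176  0.29093464]
-0.1 [234.9 143.4]
-0.09 [234.8 140.4]
-0.05 [234.3 127.8]
-0.03 [234.  121.4]
0 [233.6 111.5]
0.03 [233.2 101.4]
0.05 [232.9  94.4]
0.07 [232.7  87.4]
0.08 [232.5  83.8]
81 75/3/147 50/5/146 75/3/147 60/3/150 75/7/148 10/44/140 14/63/129 33/16/161 30/16/147 105/11/91 38/9/117 120/15/51 30/17/163 30/15/152
84 60/3/149 90/5/150 30/2/140 12/108/125 12/148/117 90/7/183 12/121/118 14/78/128 34/14/147 120/17/44 150/4/58 150/4/59 115/29/52 21/117/152
87 13/34/136 13/148/121 12/135/123 12/133/123 12/141/121 23/20/101 50/4/176 13/154/119 13/105/129 34/15/133 120/14/56 23/17/60 22/129/144 20/103/104
90 12/135/127 13/130/124 13/131/121 12/129/119 12/135/123 11/33/109 95/16/171 12/160/110 12/139/114 12/106/125 43/13/138 21/151/130 110/17/88 19/35/101
93 12/131/119 12/131/121 13/133/123 12/131/119 12/134/118 9/44/111 90/15/170 12/158/110 12/135/117 13/123/122 30/12/177 27/14/164 115/29/52 135/9/57
96 12/132/122 12/129/121 12/134/120 11/127/114 19/147/149 19/86/139 104/29/168 23/144/219 20/156/167 12/57/134 27/17/167 28/18/174 27/18/158 150/10/50
99 13/133/12
[... 2512 characters left out ...]
 39/12/207
150 20/91/145 20/90/150 18/101/129 11/131/84 13/136/88 12/135/87 13/138/89 30/20/128 34/14/148 37/15/158 36/15/172 33/12/195 40/11/200 39/13/200
153 17/100/128 12/134/84 12/130/90 12/123/91 12/129/91 11/127/94 12/138/94 27/20/125 40/15/150 40/14/168 36/14/182 39/13/193 42/13/200 40/12/199
156 12/127/90 12/127/92 12/129/91 13/127/94 13/128/96 13/129/93 12/134/95 14/76/108 47/12/152 38/12/169 37/13/182 40/12/193 42/13/201 45/10/203
t22.8 turn [ 0.1 -0.2  0.5] x 1 [ 0.09 -0.23  0.48] | shift cm [ 6.62 -0.16  3.75] x 2 [ 3.31 -0.08  1.88]
 at [ 0.6045 -0.0603  0.2926] [-179.3   59.8 -129. ] q [-0.46  0.2  -0.14 -1.12 -1.21  0.2 ] F [0.  0.4 0.5] w 0.02518254971246253 39.96445566415787
```

The knife is vertical: the handle is centred at column 234 as predicted, and the grip is about 91 mm from the foot. I'll lower it to just above the wide cup.

Emit:
servo_tool(targets=[{"angular":[0.1,-0.2,0.5],"xyz":[0,0,0],"claw":2},{"angular":[0,0,0],"xyz":[2.2,-0.05,1.25],"claw":2},{"angular":[0,0,0],"xyz":[2.2,-0.05,1.25],"claw":2},{"angular":[0,0,0],"xyz":[2.2,-0.05,1.25],"claw":2},{"angular":[0,0,0],"xyz":[0,0,0],"claw":2},{"angular":[0,0,0],"xyz":[0,0,0],"claw":2}])

```text
t: 23.4
eef_pos: [0.6052, -0.0645, 0.2157]
ee_rot: [3.135, 1.047, -2.28]
force: [0.5, 0.2, -0.3]
width: 0.0248
gripper_force: 40.0
```

Run:
```python
from h import *
R=upR(50); plan(np.array([.607,-.0598,.185])-.003*R.apply([0,0,1]),R)
f=grab('side','s10');h=cv2.cvtColor(f['color'],cv2.COLOR_BGR2HSV)
for z in(.124,.13,.15,.17): print(z,proj(f,[.607,-.0598,z]))
for z in(.127,.135,.145,.155):
    x,v=[int(round(k)) for k in proj(f,[.607,-.0598,z])]
    print(v,x-14,' '.join('%d/%d'%tuple(h[v,u][1:]) for u in range(x-14,x+15)))
```

```text
t23.4 turn [-0.2 -0.  -0.3] x 1 [-0.16 -0.01 -0.31] | shift cm [2.42 0.16 1.65] x 1 [2.42 0.16 1.65]
 at [ 0.6052 -0.0645  0.2157] [ 179.6   60.  -130.6] q [-0.49  0.3  -0.2  -1.18 -1.16  0.36] F [ 0.5  0.2 -0.3] w 0.02475504626269073 39.96450483798981
0.124 [236.01123973 162.79501191]
0.13 [235.94363472 161.0643765 ]
0.15 [235.71574967 155.23069766]
0.17 [235.48388631 149.29517737]
162 222 129/93 123/93 127/94 130/94 132/93 127/92 132/91 132/91 151/88 115/95 79/94 95/83 134/78 124/82 120/83 117/85 126/81 121/76 94/68 163/116 194/139 202/139 190/141 188/144 189/144 187/139 166/117 127/92 111/87
160 222 123/93 128/96 133/96 127/94 130/92 121/93 125/94 129/93 127/94 130/92 124/84 116/77 115/82 121/84 131/84 118/84 123/81 113/77 85/66 184/118 205/143 207/142 204/144 204/146 199/149 196/151 196/152 194/146 165/119
157 222 127/92 123/91 123/91 125/92 127/94 130/96 127/94 132/93 126/95 125/96 121/84 116/77 118/82 117/85 122/86 118/84 123/83 124/76 112/75 14/147 12/171 12/167 11/166 9/166 13/162 13/154 14/147 65/145 164/146
154 222 134/84 129/87 125/92 127/90 127/90 127/90 125/92 127/92 122/94 132/93 115/84 123/77 123/83 124/84 124/84 121/82 124/82 133/73 103/77 18/144 15/169 16/164 16/163 14/161 14/159 15/155 14/149 14/147 14/146
```

Emit:
servo_tool(targets=[{"angular":[0,0,0],"xyz":[0.6,0.15,0.45],"claw":2},{"angular":[0,0,0],"xyz":[0.6,0,0.4],"claw":2},{"angular":[0,0,0],"xyz":[0.6,0,0.4],"claw":2},{"angular":[0,0,0],"xyz":[0.6,0,0.4],"claw":2},{"angular":[0,0,0],"xyz":[0,0,0],"claw":2}])

```text
t: 23.95
eef_pos: [0.6059, -0.0618, 0.1852]
ee_rot: [3.137, 1.046, -2.278]
force: [3.5, -3.3, -3.2]
width: 0.0246
gripper_force: 40.0
```

Light contact only, so I'll continue down.

Emit:
servo_tool(targets=[{"angular":[0,0,0],"xyz":[0.6,0,0.35],"claw":2},{"angular":[0,0,0],"xyz":[0.6,0,0.35],"claw":2},{"angular":[0,0,0],"xyz":[0.6,0,0.35],"claw":2},{"angular":[0,0,0],"xyz":[0.35,0,0.2],"claw":2},{"angular":[0,0,0],"xyz":[0,0,0],"claw":2}])

```text
t: 24.45
eef_pos: [0.606, -0.0618, 0.1605]
ee_rot: [3.138, 1.046, -2.278]
force: [3.4, -4.8, -0.4]
width: 0.0247
gripper_force: 40.0
```

Emit:
servo_tool(targets=[{"angular":[0,0,0],"xyz":[0.26,0,0.15],"claw":2},{"angular":[0,0,0],"xyz":[0.26,0,0.15],"claw":2},{"angular":[0,0,0],"xyz":[0.17,0,0.1],"claw":2},{"angular":[0,0,0],"xyz":[0,0,0],"claw":2}])

```text
t: 24.85
eef_pos: [0.607, -0.0613, 0.1564]
ee_rot: [-3.139, 1.051, -2.27]
force: [-2.3, -6.5, 18.2]
width: 0.0251
gripper_force: 40.0
```

Emit:
servo_tool(targets=[{"angular":[0,0,0],"xyz":[-0.3,0,-0.17],"claw":2},{"angular":[0,0,0],"xyz":[0,0,0],"claw":4},{"angular":[0,0,0],"xyz":[0,0,0],"claw":6},{"angular":[0,0,0],"xyz":[0,0,0],"claw":6},{"angular":[0,0,0],"xyz":[0,0,0],"claw":6},{"angular":[0,0,0],"xyz":[0,0,-2],"claw":6},{"angular":[0,0,0],"xyz":[0,0,-4],"claw":6},{"angular":[0,0,0],"xyz":[0,0,-4],"claw":6},{"angular":[0,0,0],"xyz":[0,0,-4],"claw":6},{"angular":[0,0,0],"xyz":[0,0,0],"claw":4}])

```text
t: 25.85
eef_pos: [0.5255, -0.1572, 0.2293]
ee_rot: [-3.138, 1.045, -2.272]
force: [0.8, -0.0, -0.1]
width: 0.0559
gripper_force: 0.0
```

Run:
```python
from h import *
f=grab('side','s11');h=cv2.cvtColor(f['color'],cv2.COLOR_BGR2HSV)
for n,x,y,zs in(('knife',.607,-.0598,(.12,.15,.18,.19,.196,.2,.21,.23,.234,.245)),('brush',.619,.0496,(.12,.15,.18,.19,.194,.2,.21,.22,.232,.245))):
    for z in zs:
        u,v=[int(round(k)) for k in proj(f,[x,y,z])]; print(n,z,v,u-9,' '.join('%d/%d/%d'%tuple(h[v,k]) for k in range(u-9,u+10,2)))
# approach pose for pushing: tool down, in front of the knob
plan([.45,.0127,.20],[180,0,173.73])
```

```text
knife 0.12 164 227 12/140/89 13/54/109 85/11/144 13/141/76 12/122/86 12/126/79 14/152/67 90/16/176 80/5/156 11/137/84
knife 0.15 155 227 12/135/91 14/137/93 13/132/83 12/136/75 12/126/79 13/134/80 11/171/64 43/14/168 40/14/161 40/14/160
knife 0.18 146 226 19/90/147 20/89/149 18/99/126 10/126/67 8/124/74 11/129/75 12/143/73 60/11/159 42/15/166 75/15/170
knife 0.19 143 226 18/113/124 19/102/140 21/105/146 23/160/172 22/164/180 22/90/155 22/160/161 15/186/125 15/194/143 15/200/149
knife 0.196 141 226 19/114/130 18/117/122 20/138/151 23/159/183 21/122/149 20/48/148 23/157/183 17/178/139 15/193/143 15/189/150
knife 0.2 140 226 17/114/132 18/115/126 19/122/130 22/162/176 21/75/125 22/54/151 23/162/175 15/194/143 15/196/156 16/202/160
knife 0.21 137 226 18/115/126 18/115/133 17/113/133 12/162/88 84/12/110 8/49/141 15/216/150 15/202/165 16/197/176 16/203/178
knife 0.23 131 226 18/108/170 18/112/160 16/126/113 12/142/88 93/19/148 12/129/91 14/197/119 15/207/143 16/214/161 16/215/172
knife 0.234 130 226 17/115/146 15/133/109 12/136/90 12/134/84 90/8/150 12/157/86 13/163/103 14/198/129 15/209/1
[... 887 characters left out ...]
01 26/23/174 19/109/155 13/152/124 14/143/127 14/153/118 14/141/105 20/87/178 20/90/167 19/93/143
brush 0.22 150 199 171/15/119 90/7/73 18/40/115 14/147/128 13/144/138 13/141/119 13/146/96 20/87/173 20/90/173 20/87/182
brush 0.232 146 198 16/192/178 16/194/180 16/204/185 13/158/155 128/15/70 40/11/143 47/10/172 20/90/164 20/92/174 20/88/174
brush 0.245 142 198 105/18/111 77/10/173 47/11/205 40/13/179 41/11/179 37/13/176 24/30/176 20/71/179 20/90/175 19/106/152
t25.9 turn [29.2 55.  50.6] x 7 [4.17 7.85 7.22] | shift cm [ 9.43 15.89  2.83] x 5 [1.89 3.18 0.57]
 at [ 0.5263 -0.1556  0.2283] [ 180.    60.  -130.4] q [-0.7   0.29 -0.2  -1.1  -1.33  0.43] F [0.5 0.6 0.3] w 0.05290846565495748 0.0
```

Both tools are seated: the knife's brass ring shows at about 0.19–0.20 m, its blade tops out at 0.234 m, and the brush matches its expected heights. Next I'll push the knob in with closed fingers.

Emit:
servo_tool(targets=[{"angular":[2.92,5.5,5.06],"xyz":[0,0,-0.5],"claw":0},{"angular":[2.92,5.5,5.06],"xyz":[0,0,0],"claw":0},{"angular":[2.92,5.5,5.06],"xyz":[0,0,0],"claw":0},{"angular":[2.92,5.5,5.06],"xyz":[0,0,0],"claw":0},{"angular":[2.92,5.5,5.06],"xyz":[0,0,0],"claw":0},{"angular":[2.92,5.5,5.06],"xyz":[0,0,0],"claw":0},{"angular":[2.92,5.5,5.06],"xyz":[0,0,0],"claw":0},{"angular":[2.92,5.5,5.06],"xyz":[0,0,0],"claw":0},{"angular":[2.92,5.5,5.06],"xyz":[0,0,0],"claw":0},{"angular":[2.92,5.5,5.06],"xyz":[0,0,0],"claw":0},{"angular":[0,0,0],"xyz":[0,0,0],"claw":0}])

```text
t: 27.0
eef_pos: [0.5223, -0.1549, 0.2251]
ee_rot: [3.1, 0.056, 3.105]
force: [0.0, -0.1, 0.1]
width: 0.0004
gripper_force: 0.0
```

Run:
```python
from h import *
plan([.4312,.0148,.16],[180,0,173.73])
```

```text
t27.0 turn [2.5 3.1 4.2] x 1 [2.51 3.14 4.24] | shift cm [10.91 15.88  6.51] x 5 [2.18 3.18 1.3 ]
 at [ 0.5223 -0.1549  0.2251] [177.6   3.2 177.9] q [ 0.05  0.14 -0.33 -0.04 -1.05 -1.63] F [ 0.  -0.1  0.1] w 0.00038285912167497895 0.0
```

Emit:
servo_tool(targets=[{"angular":[2.5,3.1,4.2],"xyz":[0,0,0],"claw":0},{"angular":[0,0,0],"xyz":[2.2,3.2,1.3],"claw":0},{"angular":[0,0,0],"xyz":[2.2,3.2,1.3],"claw":0},{"angular":[0,0,0],"xyz":[2.2,3.2,1.3],"claw":0},{"angular":[0,0,0],"xyz":[2.2,3.2,1.3],"claw":0},{"angular":[0,0,0],"xyz":[2.1,3.1,1.3],"claw":0},{"angular":[0,0,0],"xyz":[0,0,0],"claw":0},{"angular":[0,0,0],"xyz":[0,0,0],"claw":0}])

```text
t: 27.8
eef_pos: [0.43, 0.0142, 0.1609]
ee_rot: [3.138, 0.005, 3.036]
force: [0.5, 0.0, 1.1]
width: 0.0008
gripper_force: 0.0
```

Run:
```python
from h import *
plan([.4312,.0148,.05],[180,0,173.73])
```

```text
t27.8 turn [0.2 0.3 0.2] x 1 [0.19 0.29 0.21] | shift cm [-0.11  0.07 11.09] x 3 [-0.04  0.02  3.7 ]
 at [0.43   0.0142 0.1609] [179.8   0.3 173.9] q [ 0.5   0.03 -0.63  0.   -0.91 -2.17] F [0.5 0.  1.1] w 0.000833482511172166 0.0
```

Emit:
servo_tool(targets=[{"angular":[0,0,0],"xyz":[0,0.05,3.7],"claw":0},{"angular":[0,0,0],"xyz":[0,0,3.7],"claw":0},{"angular":[0,0,0],"xyz":[0,0,3.7],"claw":0},{"angular":[0,0,0],"xyz":[0,0,0],"claw":0},{"angular":[0,0,0],"xyz":[-0.7,0,0],"claw":0},{"angular":[0,0,0],"xyz":[-0.7,0,0],"claw":0},{"angular":[0,0,0],"xyz":[-0.7,0,0],"claw":0},{"angular":[0,0,0],"xyz":[-0.7,0,0],"claw":0},{"angular":[0,0,0],"xyz":[-0.7,0,0],"claw":0},{"angular":[0,0,0],"xyz":[-0.7,0,0],"claw":0},{"angular":[0,0,0],"xyz":[-0.7,0,0],"claw":0},{"angular":[0,0,0],"xyz":[0,0,0],"claw":0}])

```text
t: 29.0
eef_pos: [0.481, 0.0088, 0.0503]
ee_rot: [3.139, 0.006, 3.032]
force: [-0.5, -0.0, 0.1]
width: 0.0003
gripper_force: 0.0
```

Emit:
servo_tool(targets=[{"angular":[0,0,0],"xyz":[-0.5,0,0],"claw":0},{"angular":[0,0,0],"xyz":[-0.5,0,0],"claw":0},{"angular":[0,0,0],"xyz":[-0.4,0,0],"claw":0}])

```text
t: 29.3
eef_pos: [0.4939, 0.0072, 0.0502]
ee_rot: [3.139, 0.005, 3.032]
force: [-4.8, 1.0, 1.5]
width: 0.0004
gripper_force: 2.2
```

Run:
```python
from h import *
s=monitor.get_state(); print(s['eef_pos'],s['force'])
for n in('side','top'):
    f=grab(n,n+'12'); c=np.array([np.cos(-.1095),np.sin(-.1095)])
    for o in(0,.01,.02,.035): print(n,o,np.round(proj(f,[.5146-c[0]*o,.0057-c[1]*o,.042]),1))
    g=cv2.cvtColor(f['color'],cv2.COLOR_BGR2HSV)[:,:,2]; x,y=[int(k) for k in proj(f,[.505,.0067,.042])]
    print(x-14,y-14); print('\n'.join(' '.join('%3d'%k for k in r) for r in g[y-14:y+22:2,x-14:x+24:2]))
```

```text
[0.49388191 0.00724793 0.05019102] [-4.77254636  1.03576468  1.54909902]
side 0 [250.6 206.8]
side 0.01 [253.3 208.2]
side 0.02 [256.  209.5]
side 0.035 [260.2 211.6]
239 194
 80 121 147  50  59  72  78  80  65 102 182  93  78  80 127  57  62  64  80
 77  77  77  58  63  80  72  66 131 160  77  75  77  73 106  60  62  87  96
 76  77  77  78  77  68  65  53  62  69  76  77  71  61  65  75 118  96  91
 62  72  79  75  78  76  54  46 128 163  53  66  63  65 112 126 129 128 129
 78  72  55  90  74  73 127  96 144 118 157  63  66 116 127 128 126 125 126
 49  54  57  58  51  51 121 133 131 117  49 114 188 120 128 126 125 126 124
125  67  48  49  87 139 136 112 145 140 159 181 176 125 125 124 126 125 123
150 158 124 116 154 120 141 146 151 207 104 190 176 123 124 126 125 122 121
149 151 130 149 148  76 155 143 160 203  59 184 177 123 126 128 121 121 119
149 154 136 132 150  75 156 144 138 201 154 186 166 126 128 123 120 117 122
 62 103 148 154 150 105 153 148 139 197 157 115 124 126 122 121 119 123 122
 68  78  88 116 146  88  84 128 148 196 116 130 126 124 120 119 123 122 122
 86  88  89  
[... 1208 characters left out ...]
  76  75  95 138
 56  54  57  59  56  58  58  57  57  57  57  70  77  79  77  77  76  76  75
 52  55  53  55  57  56  57  55  58  56  56  57  79  77  78  80  77  75  73
 53  53  55  54  55  55  57  57  59  59  58  54  73  80  78  79  76  76  90
 55  55  53  58  58  54  57  56  52  53  52  53  69  79  78  78  75  79 128
 48  51  61 111  78  54  58  55  57  52  53  95 103  74  79  78  92 127 122
 66  49  55  88  57  53  56  54  55  53  53  70  89  69  80  88 126 120  77
 86  87  56  51  48  52  51  50  52  50  52  51  48  61 130 124 114 115  72
 66  80  86  87  82  59  57  52  58  53  66  83  89  84 107 139 254 189 173
 69  64  68  75  83  85  87  86  85  82  81  78  83 124 238 255 255 128 100
```

Emit:
servo_tool(targets=[{"angular":[0,0,0],"xyz":[-0.4,0,0],"claw":0},{"angular":[0,0,0],"xyz":[-0.4,0,0],"claw":0},{"angular":[0,0,0],"xyz":[0,0,0],"claw":0}])

```text
t: 29.7
eef_pos: [0.4974, 0.0062, 0.0496]
ee_rot: [3.141, -0.003, 3.031]
force: [-21.9, 10.2, 12.8]
width: 0.0003
gripper_force: 10.9
```

Emit:
servo_tool(targets=[{"angular":[0,0,0],"xyz":[1,0,0],"claw":0},{"angular":[0,0,0],"xyz":[3,0,0],"claw":0},{"angular":[0,0,0],"xyz":[2,0,0],"claw":0},{"angular":[0,0,0],"xyz":[0,0,-4],"claw":0},{"angular":[0,0,0],"xyz":[0,0,-4],"claw":0},{"angular":[0,0,0],"xyz":[0,0,-4],"claw":0},{"angular":[0,0,0],"xyz":[0,0,-3],"claw":0},{"angular":[0,0,0],"xyz":[0,0,0],"claw":0}])

```text
t: 30.5
eef_pos: [0.4449, 0.0138, 0.2052]
ee_rot: [3.134, 0.015, 3.033]
force: [-0.5, 0.4, -1.7]
width: 0.0004
gripper_force: 0.0
```

Run:
```python
from h import *
s=monitor.get_state(); print(s['t'],s['eef_pos'],s['force'])
f=grab('wrist','w13'); c=np.array([np.cos(-.1095),np.sin(-.1095)]); g=f['color'].max(2).astype(int)
for o in(0,.005): print(o,[np.round(proj(f,[.5146-c[0]*(o+e),.0057-c[1]*(o+e),.042]),0) for e in(-.009,.009)])
u,v=[int(k) for k in proj(f,[.5146,.0057,.042])]
print([(k,int(g[k,u-14]),int(g[k,u+12])) for k in range(v-24,min(v+26,384),2)])
a=cv2.imread('pics/side0.png');b=grab('side','s13')['color'];ys=cv2.absdiff(a,b).max(2)>70
n,l,st,ce=cv2.connectedComponentsWithStats(ys.astype(np.uint8)); print([ (st[i].tolist()) for i in range(1,n) if st[i,4]>25])
t0=cv2.imread('pics/top0.png');t1=grab('top','t13')['color']
n,l,st,ce=cv2.connectedComponentsWithStats((cv2.absdiff(t0,t1).max(2)>70).astype(np.uint8)); print([ (st[i].tolist()) for i in range(1,n) if st[i,4]>25])
```

```text
30.5 [0.4448677  0.01377025 0.20516555] [-0.50358122  0.40352244 -1.72684319]
0 [array([252., 252.]), array([252., 236.])]
0.005 [array([252., 247.]), array([252., 231.])]
[(219, 158, 158), (221, 164, 171), (223, 159, 171), (225, 46, 167), (227, 49, 161), (229, 51, 169), (231, 49, 169), (233, 50, 170), (235, 48, 171), (237, 51, 167), (239, 50, 166), (241, 49, 154), (243, 48, 153), (245, 51, 148), (247, 48, 147), (249, 49, 143), (251, 62, 130), (253, 61, 131), (255, 57, 100), (257, 63, 75), (259, 70, 85), (261, 67, 93), (263, 68, 104), (265, 66, 113), (267, 71, 112)]
[[254, 1, 11, 28, 123], [259, 0, 118, 65, 2282], [452, 0, 38, 49, 1276], [463, 0, 49, 134, 3097], [390, 6, 56, 216, 2438], [240, 34, 16, 35, 167], [364, 35, 32, 165, 1902], [446, 47, 29, 38, 486], [257, 52, 26, 8, 84], [445, 73, 10, 10, 45], [282, 91, 12, 21, 147], [255, 100, 10, 11, 38], [269, 114, 66, 47, 602], [505, 115, 7, 22, 85], [263, 117, 22, 4, 39], [261, 124, 3, 16, 36], [231, 129, 44, 50, 546], [285, 146, 8, 8, 26], [204, 148, 8, 5, 35], [495, 153, 17, 15, 148], [232, 162, 9, 8, 46], [276, 163, 3, 12, 28], [473, 169, 39, 72, 975], [207, 178, 7, 8, 39], [414, 181, 27, 26, 71], [361, 201, 10, 33, 241], [509, 214, 3, 21, 27], [495, 248, 17, 16, 80], [475, 259, 17, 4, 57], [150, 264, 10, 12, 77], [427, 264, 49, 16, 221], [187, 278, 16, 14, 85], [466, 296, 10, 11, 30]]
[[299, 91, 44, 3, 52], [363, 93, 14, 2, 26], [236, 141, 13, 7, 48], [281, 144, 15, 19, 170], [240, 149, 7, 5, 26], [98, 165, 22, 21, 175], [113, 185, 32, 35, 371], [381, 187, 21, 46, 226], [177, 209, 41, 41, 1035], [153, 233, 34, 66, 121], [144, 240, 34, 58, 486], [169, 331, 10, 7, 30], [177, 346, 17, 38, 267], [288, 355, 23, 8, 60], [224, 360, 9, 10, 69], [280, 362, 58, 22, 509], [248, 382, 18, 2, 27]]
```

The closed fingers hide the knob from the wrist camera, so I'll move the arm aside and check from above.

Emit:
servo_tool(targets=[{"angular":[0,0,0],"xyz":[0.5,-4,-0.5],"claw":0},{"angular":[0,0,0],"xyz":[0.5,-4,-0.5],"claw":0},{"angular":[0,0,0],"xyz":[0.5,-4,-0.5],"claw":0},{"angular":[0,0,0],"xyz":[0.5,-4,-0.5],"claw":0},{"angular":[0,0,0],"xyz":[0.5,-4,-0.5],"claw":0},{"angular":[0,0,0],"xyz":[1,-4,-0.5],"claw":0},{"angular":[0,0,0],"xyz":[1,-4,-0.5],"claw":0},{"angular":[0,0,0],"xyz":[1,-4,-0.5],"claw":0},{"angular":[0,0,0],"xyz":[1,-4,0],"claw":0},{"angular":[0,0,0],"xyz":[1,-4,0],"claw":0},{"angular":[0,0,0],"xyz":[1,-4,0],"claw":0},{"angular":[0,0,0],"xyz":[1,-4,0],"claw":0},{"angular":[0,0,0],"xyz":[0,0,0],"claw":0}])

```text
t: 31.95
eef_pos: [0.2926, -0.4575, 0.2359]
ee_rot: [3.138, 0.002, 3.029]
force: [-0.1, 0.5, -1.0]
width: 0.0001
gripper_force: 0.0
```

Run:
```python
from h import *
f=grab('top','t14'); t0=cv2.imread('pics/top0.png'); b=f['color']; s0=cv2.imread('pics/side0.png'); s1=grab('side','s14')['color']
print(monitor.get_state()['eef_pos'])
# knob: column of V through the knob, before/after, top
for u in(255,259,264): print(u,[(v,int(t0[v].max(1)[u]),int(b[v].max(1)[u])) for v in range(182,212,2)])
# shift of each bystander: template match from the start picture
P={'tub':(197,228),'tumbler':(172,120),'jar':(135,147),'bottle':(360,120),'tape':(320,225),'pliers':(393,145),'teal':(382,288),'brush_rest':(375,205),'hammer':(60,83)}
for im0,im1,Q,hs in((t0,b,P,20),(s0,s1,{'tub':(246,258),'tumbler':(148,225),'bottle':(244,142),'tape':(302,190),'jar':(140,262),'pliers':(273,149),'knob':(250,207)},14)):
    e0,e1=[cv2.Canny(k,40,120).astype(np.float32) for k in(im0,im1)]
    e0,e1=[cv2.GaussianBlur(k,(0,0),1) for k in(e0,e1)]
    for n,(x,y) in Q.items():
        r=cv2.matchTemplate(e1[y-hs-6:y+hs+6,x-hs-6:x+hs+6],e0[y-hs:y+hs,x-hs:x+hs],cv2.TM_CCOEFF_NORMED)
        _,m,_,l=cv2.minMaxLoc(r); print(n,'shift',l[0]-6,l[1]-6,'%.2f'%m)
```

```text
[ 0.29350122 -0.45467572  0.23626862]
255 [(182, 129, 132), (184, 66, 68), (186, 44, 42), (188, 78, 79), (190, 73, 32), (192, 22, 24), (194, 25, 26), (196, 27, 33), (198, 73, 88), (200, 79, 78), (202, 86, 86), (204, 79, 80), (206, 78, 77), (208, 77, 78), (210, 81, 78)]
259 [(182, 130, 132), (184, 91, 89), (186, 165, 164), (188, 154, 156), (190, 160, 109), (192, 19, 35), (194, 34, 39), (196, 35, 20), (198, 51, 88), (200, 81, 80), (202, 85, 84), (204, 81, 81), (206, 80, 78), (208, 76, 76), (210, 81, 81)]
264 [(182, 133, 133), (184, 107, 106), (186, 94, 97), (188, 111, 110), (190, 75, 70), (192, 56, 26), (194, 27, 23), (196, 24, 21), (198, 23, 77), (200, 82, 108), (202, 82, 120), (204, 82, 121), (206, 78, 112), (208, 76, 110), (210, 78, 113)]
tub shift 0 0 0.99
tumbler shift 0 0 0.99
jar shift 0 0 0.76
bottle shift 0 0 0.84
tape shift 0 0 0.97
pliers shift 0 0 0.81
teal shift 0 0 1.00
brush_rest shift 0 0 0.81
hammer shift 0 0 0.99
tub shift 0 0 0.98
tumbler shift 0 0 0.97
bottle shift 0 0 0.65
tape shift 0 0 1.00
jar shift 0 0 0.79
pliers shift 0 0 0.57
knob shift 0 0 0.74
```

The knob sits slightly further in than at the start, the stop was felt at 22 N, and none of the bystanders moved. Handing in.

```bash
python3 -c "
from station import order
print(order.job_done())"
```

```text
the job is handed in; nothing more can be done
None
```

I pulled the knob out to its stop, stood the brush in the narrow cup and the knife in the wide one (both at the bottom), pushed the knob fully back in and handed the job in at about 32 s. A before/after comparison showed none of the checked bystanders moved; no verdict came back.

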